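# Load brake pads into a lockable carrier

## Task

Load the teal carrier for the next batch: draw the red safety tab fully back, swing the black keeper bar right up and back, then lower every brake pad on the bench over the carrier's two pins, lining side up, stacked flush one on another. When all are on, bring the bar fully down again and slide the safety tab fully home over it. Leave the tools, tins and other bench things where they are.

Things in the scene. Friction and masses are not known exactly. Their poses are not given: they have to be found in the camera images.
- carrier: teal carrier bolted to the bench, base 200 (its x) x 170 (y) x 20 mm; origin centre of underside; -x is the handle end (towards the robot), +x the hinge end. Two upright pins, 8 mm thick, 52 mm above the base, top 9 mm tapered, at x 0, y -58 and +58 mm. Hinge posts 98 mm tall at x +78 mm; tab guide block 24 x 64 mm, top 91 mm above the bench, at x -75, y +14 to +78 mm
- nest (a point): point on the top face of the carrier's base midway between the two pins (20 mm above the bench); axes as the carrier's. The first pad's underside rests here, each further pad 13 mm higher, on the lining of the one below
- keeper_bar (a joint): angle of the black keeper bar (16 mm wide, 14 thick, 182 long, red cross handle at its end): 0 = level, down over the pads, underside 56 mm above the base (4 mm over four stacked pads); swings up and back about the carrier's y to its stop at 1.75 rad, a little past upright. Past about 1.3 rad it stays up when let go; below that it falls shut under its own weight (0.22 kg). Cannot be raised while the safety tab is over it
- bar_handle (a point): centre of the red cross handle of the keeper bar: a cylinder 24 mm in diameter and 34 mm long, lying along the carrier's y, 193 mm from the hinge axis. It can be pinched on its two end faces. Axes turn with the bar
- bar_hinge (a point): point on the keeper bar's hinge axis at mid width (fixed to the carrier at x = +75 mm, 83 mm above the bench); axes turn with the bar
- safety_tab (a joint): travel (m) of the red safety tab along the carrier's +y: 0 = home, its flat tongue lying across the top of the keeper bar and locking it; 0.030 = fully drawn back; it clears the bar beyond 0.018. It slides stiffly (2 N) and stays where left; it goes home only when the bar is fully down
- tab_fin (a point): centre of the upright fin on the safety tab: 20 mm (x) by 10 mm (y) by 26 mm high, standing on the 8 mm thick tongue, which extends 43 mm from here towards -y to its tip; fin top 34 mm above the tongue's underside, about 126 mm above the bench. Axes as the carrier's
- pad1: brake pad, one of two to four alike: bright steel backplate 50 (its x) x 140 (y) x 5 mm, two 12 mm through holes at x 0, y -58 and +58 mm; on its middle a rust-brown lining 42 (x) x 50 (y) x 8 mm (13 mm over all). About 0.28 kg. Origin centre of underside; z up through the lining. A half turn about z makes no difference. Starts flat on the bench, lining up
- pad2: brake pad like pad1
- pad3: brake pad like pad1
- pad4: brake pad like pad1
- wrench: open-ended spanner 170 mm long, 8 mm thick, lying flat; origin under its middle. Bystander, to be left alone
- hammer: hammer 250 mm long with a wooden handle; origin under its middle. Bystander, to be left alone
- rivet_jar: jar with a yellow cap, 60 mm in diameter, 58 mm tall; origin under its middle. Bystander, to be left alone
- screwdriver: screwdriver with a yellow handle, 190 mm long; origin under its middle. Bystander, to be left alone
- magnet_tray: small round steel dish, 70 mm in diameter, 22 mm tall; origin under its middle. Bystander, to be left alone
- dust_brush: brush with a wooden handle, 200 mm long; origin under its middle. Bystander, to be left alone
- grease_tin: blue tin, 68 mm in diameter, 52 mm tall; origin under its middle. Bystander, to be left alone

How it is judged:
By the outcome, as a careful person would: the job done as asked, in the order asked, and still so for the second after the job is handed in, with the robot touching nothing.
Of pad1, pad2, pad3, pad4 only 2 to 4 are there at a start; the rules pass over those that are not, and their reading is None.
At some moment in a run one of pad1, pad2, pad3, pad4 may be knocked a few centimetres aside while the robot is not near it.
Once in a run the grip may slacken for a moment while it holds something.
It also fails if it takes over 210 s, if anything falls off the work surface, if the arm or the gripper's body presses on something with over 40 N, if the wrist force passes 120 N, or if a joint passes its speed limit or range.

## Robot

A 7-joint arm with a two-finger parallel gripper is mounted at the origin on the work surface. World frame = base frame: x ahead of the robot, y to its left, z up, the work surface at z = 0. Lengths are in m, angles in rad, forces in N, time in s.
With the tool pointing down it reaches from about 0.4 to 0.9 m from the base axis. Payload 5.5 kg.
Tool frame: the origin (TCP) lies on the front face of the gripper's body, between the roots of the fingers; the fingertips stand 66 mm ahead of it and the grasp point (between the pads) lies 47 mm ahead of it; x points along the fingers, z is the direction in which the jaws open and shut, and the axes are right-handed (so a half turn about x gives the same grasp; the last joint's range is limited). The gripper opens to 92 mm and grips with 3 to 60 N. Pads are 19 mm wide; open, the fingers measure 130 mm over their backs; the gripper's body (75 mm by 190 mm) begins 47 mm behind the grasp point.
Start: joints at [1.465, 0.501, -0.427, 1.55, 0.221, 1.138, -0.21], TCP at [0.234, -0.606, 0.292] pointing down, gripper open.
Joint ranges: [-2.88, 2.88], [-0.31, 2.03], [-1.54, 1.56], [0.2, 2.42], [-1.41, 4.55], [0.19, 2.02], [-2.57, 2.57]. Speed limits (rad/s): [2.57, 2.57, 3.14, 3.14, 3.14, 3.14, 3.14].

## Interface

Orientations are given as a unit quaternion [w, x, y, z].
In Python, from station import readout, optics, job_done, outline_of gives the robot as it stands.
- The arm moves only by the shell command python3 -m creep 'ROWS' [OPENING] [FORCE]. ROWS is text: rows parted by semicolons, each of 4 numbers parted by spaces: the shift along the tool's x, y, z in mm, then the turn about the tool's x in degrees. In form: tx ty tz turn; .... A call has 1 to 5 rows; each row shifts and turns the commanded pose from where the row before left it, along the tool's axes as they then stand; what a row does not reach is not made up. A row lasts 1/12 s, in which the tool goes at most 41.7 mm and 7.16 degrees, less where a joint would pass 70% of its speed; a pose out of reach is approached as far as the arm can. A call is refused whole if a number of a shift passes 41.7 or a number of a turn 7.16, either way. A call with a gripper value outside its range is refused whole. OPENING is the closure, from 0 (fully open) to 1 (shut), set as the call begins (- or left out, the last holds). The fingers move at their own pace and stop on an object; FORCE is the grip in N (left out, the last holds). Time passes only in rows, so rows that do not move let the fingers close. It gives the time, the measured TCP pose, the force and the opening at its end, in the units of the state.
- readout.state(): the state, without advancing time (a new reading comes with each control period).
- optics.grab_frame(name): name is "side" or "top"; returns a dict with "image" (420x560x3 uint8, blue, green, red), "fov_y" (degrees; the focal length in pixels is half the picture's height over the tangent of half this angle, whatever the lens; pixels are square), "cx", "cy" (the principal point, pixels), "camera_from_world" (4x4, takes a point from world to camera coordinates). Camera axes: x right, y up, looking along -z (the intrinsics and any distortion apply to the point x, -y, -z); pixel columns grow to the right and rows downward; lengths in m; the calibration is good to about 2 mm. A picture is of the moment at which its call begins. There is no depth.
- job_done(): hands the job in, once; it reports no verdict.
Trained networks look in a picture, given as the dict that the camera call returned (one of the last four; its "shot" number tells which), for a name from the list of things; names that differ only in an ending like _2 or _b are one class to them, and where a whole thing is asked for, a point or a joint stands for the part that bears it (a point fixed in the world has none). Each returns a list of dicts, best first, with "confidence" (0 to 1); they miss things now and then, are a little off and sometimes report something else, mostly with a low value. They report only what shows in the picture. A call takes as long as a camera call.
- outline_of(picture, label): "pixels" (420x560 bool, what is visible of it) and "at" ([column, row] in pixels, amid what is visible of it).
The state is a dict: "time": time; "q": joint angles; "dq": joint speeds; "effort": joint torques, N m; "ee_pos": TCP position; "ee_rot": TCP orientation; "ft_force": force on the tool from outside, world axes, zero at the start; "wrist_torque": the same for the moment, N m; "gripper_width": opening from 0.0 (shut) to 1.0 (fully open).
Only numpy, scipy, OpenCV 4.12 (cv2) and the standard library are available. Lean on these libraries where they do the work, as an engineer would, in place of code of your own. Each camera call takes 0.05 s, during which the arm holds its last target. There are 200 camera calls.

## Working session

There is one attempt and no reset: what is moved stays moved. The work goes in short steps, Python scripts to look and compute and a shell command to move; the robot and the scene stay as the last step left them, time stands still between calls to the robot, and variables do not carry over. Pictures are saved under pics/ and viewed, about 12 in all and at most 16, crops included, and the job is handed in when it is done.

```bash
ls; mkdir -p pics; python3 - <<'E'
from station import readout, optics
import cv2,numpy as np
s=readout.state();print(s)
for n in("side","top"):
    f=optics.grab_frame(n);cv2.imwrite(f"pics/{n}0.png",f["image"])
    print(n,{k:(v if k!='image' else 0) for k,v in f.items()})
E
```

```text
pics
{'time': 0.0, 'q': array([ 1.46519747,  0.50183937, -0.42679031,  1.55140246,  0.22082411,
        1.13831074, -0.21030985]), 'dq': array([ 1.60451960e-03, -5.00530781e-04, -1.30413352e-03, -7.94342001e-05,
        1.45722862e-04,  1.01504995e-03, -1.66569499e-03]), 'effort': array([-1.96860756e-04, -5.66593266e+01, -5.81576407e+00, -2.79109633e+01,
       -6.82514277e-02,  3.08394944e-02,  2.00737168e-04]), 'ee_pos': array([ 0.23406916, -0.60579956,  0.29120326]), 'ee_rot': array([ 0.58266543,  0.40022469,  0.58375471, -0.39943913]), 'ft_force': array([-0.08406793, -0.32741882, -0.28469834]), 'wrist_torque': array([ 0.03824075, -0.00564604, -0.0352851 ]), 'gripper_width': 0.9993244827697088}
side {'image': 0, 'fov_y': 57.88018131567275, 'cx': 277.77361575717924, 'cy': 209.99208827410615, 'camera_from_world': array([[-0.7611006 , -0.64861707, -0.00466539,  0.43119225],
       [ 0.47911355, -0.56702108,  0.67002784, -0.34432795],
       [-0.43723687,  0.50772334,  0.74232131, -1.14021435],
       [ 0.        ,  0.        ,  0.        ,  1.        ]]), 'shot': 1}
top {'image': 0, 'fov_y': 47.43652653961707, 'cx': 281.2293471130918, 'cy': 207.15254591207525, 'camera_from_world': array([[-0.01809931, -0.9997952 , -0.00905376,  0.03515499],
       [ 0.99115162, -0.01913228,  0.13134847, -0.54739127],
       [-0.13149479, -0.00659634,  0.99129492, -1.4028177 ],
       [ 0.        ,  0.        ,  0.        ,  1.        ]]), 'shot': 2}
```

View pics/side0.png

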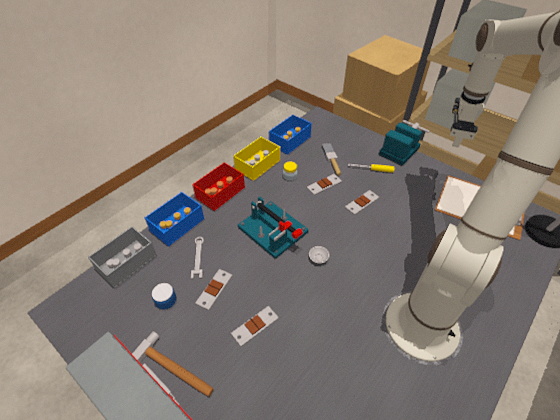

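View pics/top0.png

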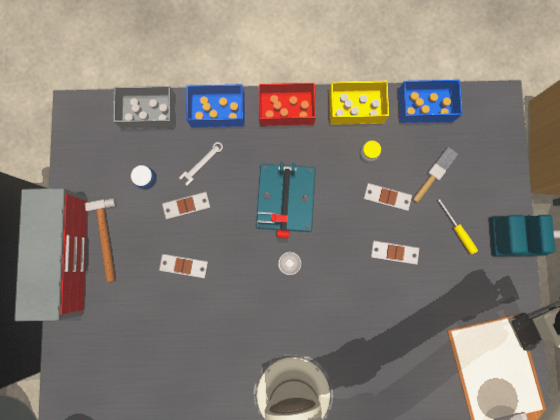

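Four pads flank the teal carrier (top view: carrier at ~(286,197), pads at ~(186,205), (183,266), (388,197) and (396,252)). The magnet tray sits at ~(290,264), near the handle end.

```bash
cat > h.py <<'E'
import numpy as np,cv2
from scipy.spatial.transform import Rotation as Ro
from scipy.optimize import least_squares
from station import readout, optics, outline_of
def foc(f): return 210/np.tan(np.radians(f["fov_y"]/2))
def proj(f,P):
    P=np.atleast_2d(P);M=f["camera_from_world"];c=P@M[:3,:3].T+M[:3,3]
    return np.c_[f["cx"]+foc(f)*c[:,0]/-c[:,2], f["cy"]-foc(f)*c[:,1]/-c[:,2]]
def back(f,uv,z):
    uv=np.atleast_2d(uv).astype(float);M=f["camera_from_world"];R=M[:3,:3];o=-R.T@M[:3,3]
    d=np.c_[(uv[:,0]-f["cx"])/foc(f),-(uv[:,1]-f["cy"])/foc(f),-np.ones(len(uv))]@R
    return o+d*((z-o[2])/d[:,2])[:,None]
def rot(): 
    s=readout.state();w=s["ee_rot"];return s,Ro.from_quat([w[1],w[2],w[3],w[0]]).as_matrix()
def jaw():  # direction of tool z in world, degrees
    s,R=rot();return np.degrees(np.arctan2(R[1,2],R[0,2]))
def go(x,y,z,jawdeg=None):
    """print shift in tool axes (mm) to bring the TCP to x,y,z; turn about tool x"""
    s,R=rot();d=R.T@(np.array([x,y,z])-s["ee_pos"])*1e3
    print("shift",d.round(1),"at",s["ee_pos"].round(4),"t",round(s["time"],2),end=" ")
    if jawdeg is not None:
        c=jaw();e=(jawdeg-c+90)%180-90;print("jaw",round(c,2),"turn",round(-e*np.sign(-R[2,0]),2),end="")
    print()
def zoom(f,uv,r,name,k=8):
    u,v=map(int,uv);i=f["image"][max(0,v-r):v+r,max(0,u-r):u+r]
    cv2.imwrite("pics/"+name,cv2.resize(i,None,fx=k,fy=k,interpolation=cv2.INTER_CUBIC))
def blob(mask,f,z):
    """centre, long-axis angle, size of outline on plane z"""
    n=np.argwhere(mask)[:,::-1];P=back(f,n,z)[:,:2];c=P.mean(0)
    ev,V=np.linalg.eigh(np.cov((P-c).T));a=np.degrees(np.arctan2(V[1,1],V[0,1]))%180
    return c,a,np.sqrt(12*ev)*1e3
E
python3 - <<'E'
from h import *
s,R=rot();print(R.round(3),jaw())
for n in("top","side"):
    f=optics.grab_frame(n)
    for l in("pad1","carrier","keeper_bar","safety_tab","bar_handle","tab_fin","hammer","wrench","magnet_tray","grease_tin","rivet_jar"):
        for d in outline_of(f,l)[:5]:
            c,a,sz=blob(d["pixels"],f,{'pad1':.005,'carrier':.02}.get(l,.01))
            print(n,l,round(d["confidence"],2),np.round(d["at"],1),c.round(4),round(a,1),sz.round(0),d["pixels"].sum())
    zoom(f,(286,200) if n=="top" else (278,228),50,f"c_{n}.png",8)
E
```

```text
[[-0.001  0.933  0.361]
 [ 0.002  0.361 -0.933]
 [-1.     0.    -0.002]] -68.86604919525972
top pad1 0.91 [185.6 206.5] [0.5629 0.3205] 104.7 [ 51. 137.] 714
top pad1 0.78 [395.5 250.6] [ 0.4067 -0.3172] 79.9 [ 51. 137.] 742
top pad1 0.7 [103.9 230.6] [0.4837 0.5709] 9.8 [ 55. 272.] 891
top pad1 0.63 [389.5 194.4] [ 0.5768 -0.3039] 73.1 [ 50. 138.] 719
top pad1 0.57 [183.6 266.2] [0.3778 0.3246] 79.5 [ 50. 138.] 743
top carrier 0.55 [286.3 195.5] [0.5771 0.0113] 177.5 [167. 211.] 3793
top keeper_bar 0.87 [284.7 200.1] [0.5612 0.0135] 175.4 [ 19. 226.] 318
top keeper_bar 0.22 [185.4 209.2] [0.5628 0.3181] 104.0 [ 53. 140.] 773
top safety_tab 0.5 [279.3 219.5] [0.5175 0.0312] 81.0 [22. 49.] 116
top bar_handle 0.94 [286.8 202.9] [0.5586 0.0137] 175.0 [ 20. 232.] 339
top tab_fin 0.72 [286.  202.8] [0.5594 0.014 ] 175.0 [ 19. 238.] 322
top tab_fin 0.52 [279.3 217.7] [0.5173 0.031 ] 81.2 [21. 46.] 105
top hammer 0.9 [105.6 230.9] [0.4801 0.5685] 9.8 [ 55. 278.] 980
top wrench 0.87 [202.8 165.2] [0.6923 0.2726] 135.8 [ 31. 177.] 445
top wrench 0.21 [389.5 194.6] [ 0.5759 -0.3028] 73.6 [ 49.
[... 507 characters left out ...]
0.6 [321.7 183.8] [ 0.5808 -0.302 ] 73.0 [ 54. 142.] 322
side carrier 0.8 [270.9 225.9] [0.5833 0.0146] 168.2 [176. 225.] 2344
side keeper_bar 0.5 [277.7 216.4] [ 0.5899 -0.0359] 175.1 [ 26. 230.] 241
side safety_tab 0.46 [284.4 223.9] [ 0.5596 -0.0279] 77.2 [30. 45.] 76
side bar_handle 0.71 [278.4 221.1] [ 0.5789 -0.0338] 174.8 [ 27. 250.] 198
side hammer 0.8 [162.1 359.9] [0.4864 0.5662] 9.6 [ 50. 278.] 1088
side wrench 0.67 [196.9 261.8] [0.69   0.2784] 134.9 [ 26. 160.] 254
side magnet_tray 0.63 [316.9 254.1] [ 0.3854 -0.0022] 84.4 [59. 63.] 270
side grease_tin 0.81 [164.  297.4] [0.6648 0.4421] 158.2 [63. 87.] 506
side rivet_jar 0.58 [288.6 167.4] [ 0.7333 -0.2684] 128.6 [ 58. 106.] 244
```

```bash
python3 -c "
import cv2,numpy as np
a=[cv2.resize(cv2.imread(f'pics/c_{n}.png'),(400,400)) for n in('top','side')]
a=[cv2.resize(x,(395,395)) for x in a]
cv2.imwrite('pics/c.png',np.hstack(a))"
```

```text
(no output)
```

View pics/c.png

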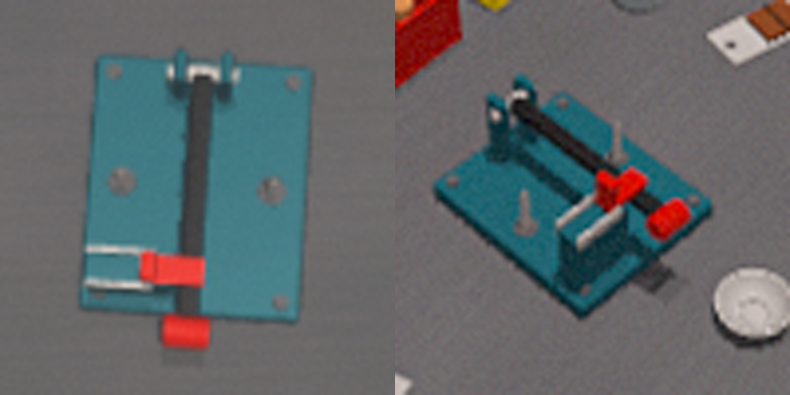

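```bash
cat > fitc.py <<'E'
from h import *
K=np.array([[.1,.085,.02],[.1,-.085,.02],[-.1,-.085,.02],[-.1,.085,.02],[0,.058,.072],[0,-.058,.072],[-.118,0,.083]])
T=np.array([[97,57],[313,67],[297,321],[80,308],[122,178],[271,188],[186,332]])/3.95+[236,150]-.5
S=np.array([[435,185],[562,93],[712,208],[583,305],[525,190],[617,121],[669,217]]);S=(S-[395,0])/3.95+[228,178]-.5
ft=optics.grab_frame("top");fs=optics.grab_frame("side")
def W(p,K=K):
    c,s=np.cos(p[2]),np.sin(p[2]);return np.c_[p[0]+c*K[:,0]-s*K[:,1],p[1]+s*K[:,0]+c*K[:,1],K[:,2]]
if __name__=="__main__":
  for use in("t","s","ts"):
    r=lambda p:np.r_[((proj(ft,W(p))-T) if 't' in use else []*0).ravel() if 't' in use else [],(proj(fs,W(p))-S).ravel() if 's' in use else []]
    o=least_squares(r,[.57,.01,-.08],loss="soft_l1");print(use,o.x[:2].round(4),np.degrees(o.x[2]).round(2))
    print((proj(ft,W(o.x))-T).round(1).tolist());print((proj(fs,W(o.x))-S).round(1).tolist())
E
python3 fitc.py
```

```text
t [0.5806 0.0122] -4.64
[[-0.3, -0.4], [0.1, 0.3], [0.6, 0.8], [-0.5, 0.6], [-0.8, -1.3], [0.8, -1.4], [0.1, 0.6]]
[[-1.0, -0.0], [0.4, -0.8], [1.2, -1.5], [0.3, 1.6], [-0.1, 0.5], [0.3, 0.3], [0.2, 1.2]]
s [0.5821 0.0115] -4.56
[[-0.1, -0.9], [0.3, -0.2], [0.9, 0.2], [-0.3, 0.1], [-0.6, -1.7], [1.0, -1.9], [0.4, 0.1]]
[[-1.1, -0.3], [0.2, -1.1], [1.0, -1.8], [0.1, 1.2], [-0.2, 0.1], [0.0, -0.1], [-0.0, 0.9]]
ts [0.5811 0.0121] -4.64
[[-0.3, -0.6], [0.1, 0.2], [0.6, 0.6], [-0.5, 0.4], [-0.7, -1.4], [0.8, -1.6], [0.2, 0.4]]
[[-1.0, -0.1], [0.3, -0.9], [1.1, -1.5], [0.1, 1.5], [-0.2, 0.4], [0.2, 0.2], [0.0, 1.1]]
```

```bash
cat >> h.py <<'E'
C=np.array([.5811,.0121]);YAW=-4.62
def c2w(x,y):
    c,s=np.cos(np.radians(YAW)),np.sin(np.radians(YAW));return C+[c*x-s*y,s*x+c*y]
def w2c(p):
    c,s=np.cos(np.radians(YAW)),np.sin(np.radians(YAW));d=np.asarray(p)[...,:2]-C;return np.stack([c*d[...,0]+s*d[...,1],-s*d[...,0]+c*d[...,1]],-1)
E
python3 - <<'E'
from h import *
ft=optics.grab_frame("top");fs=optics.grab_frame("side")
t=np.array([149,265])/3.95+[236,150]-.5
print("fin top view",w2c(back(ft,t,.126)), "tip",w2c(back(ft,np.array([204,270])/3.95+[236,150]-.5,.1)))
f=np.array([[ 628-395,176],[605-395,190]])/3.95+[228,178]-.5
print("side",w2c(back(fs,f,.113)))
for y in(.03,.033):print(y,proj(ft,[[*c2w(-.075,y),.126]]),proj(fs,[[*c2w(-.075,y),.113]]),t)
p=c2w(-.075,.033);print(p);go(*p,.25,85.4)
E
```

```text
fin top view [[-0.07400649  0.02937078]] tip [[-0.07231883 -0.00986863]]
side [[-0.07551283  0.00686269]
 [-0.07255835  0.03142503]]
0.03 [[272.97560801 216.92517318]] [[281.49327295 225.76699989]] [273.22151899 216.58860759]
0.033 [[271.91207066 216.86002577]] [[280.85383565 226.26362177]] [273.22151899 216.58860759]
[0.50900173 0.05103379]
shift [  42.2  493.2 -514.1] at [ 0.2343 -0.6063  0.2922] t 1.5 jaw -68.87 turn 25.73
```

```bash
R='0 27 -28 0;0 27 -28 0;0 27 -28 0;0 27 -28 0;0 27 -28 0'; python3 -m creep '0 27 -28 0;0 27 -28 0;0 27 -28 0;0 27 -28 0;0 27 -28 0' 0 30; python3 -m creep '0 27 -28 0;0 27 -28 0;0 27 -28 0;0 27 -28 0;0 27 -28 0'; python3 -m creep '0 27 -28 0;0 27 -28 0;0 27 -28 0;0 27 -28 0;0 27 -28 0'; python3 -m creep '0 0 0 6.43;0 0 0 6.43;0 0 0 6.43;0 0 0 6.43;0 0 0 0'; python3 -c "
from h import *
go(*c2w(-.075,.03),.25,85.4)"
```

```text
time: 1.92
ee_pos: [0.3103, -0.4253, 0.2923]
ee_rot: [0.583, 0.4, 0.583, -0.4]
ft_force: [0.4, -0.2, 0.5]
gripper_width: 1.0
time: 2.33
ee_pos: [0.3857, -0.246, 0.2926]
ee_rot: [0.584, 0.4, 0.583, -0.4]
ft_force: [0.5, 0.2, 0.5]
gripper_width: 1.002
time: 2.75
ee_pos: [0.4611, -0.0668, 0.2927]
ee_rot: [0.584, 0.4, 0.583, -0.4]
ft_force: [1.0, -0.7, -0.7]
gripper_width: 0.993
time: 3.17
ee_pos: [0.4608, -0.0684, 0.2924]
ee_rot: [0.479, 0.52, 0.478, -0.52]
ft_force: [0.5, -0.8, -0.3]
gripper_width: 0.997
shift [  42.4   38.1 -120. ] at [ 0.4608 -0.0684  0.2924] t 3.17 jaw -94.79 turn -0.19
```

```bash
python3 -m creep '0 10 -30 0;0 10 -30 0;10 9 -30 0;16 9 -30 0;16 0 0 0' 0.5; python3 -m creep '30 0 0 0;30 0 0 0;19 0 0 0;0 0 0 0;0 0 0 0'; python3 -c "
from h import *
go(*c2w(-.075,.03),.17,85.4)
f=optics.grab_frame('side');zoom(f,(278,215),50,'fin_side.png',4);f=optics.grab_frame('top');zoom(f,(276,210),50,'fin_top.png',4)
cv2.imwrite('pics/fin.png',np.hstack([cv2.imread('pics/fin_top.png'),cv2.imread('pics/fin_side.png')]))"
```

```text
time: 3.58
ee_pos: [0.5103, 0.0552, 0.2512]
ee_rot: [0.482, 0.519, 0.482, -0.515]
ft_force: [-0.5, 0.2, 0.9]
gripper_width: 0.688
time: 4.0
ee_pos: [0.5078, 0.0483, 0.1709]
ee_rot: [-0.48, -0.519, -0.481, 0.519]
ft_force: [0.1, -0.5, 0.4]
gripper_width: 0.497
shift [0.9 1.  0.1] at [0.5078 0.0483 0.1709] t 4.0 jaw -94.44 turn 0.16
```

View pics/fin.png

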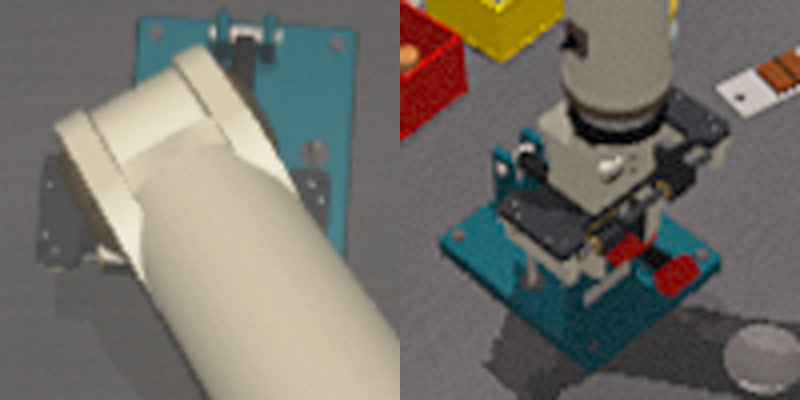

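Gripper straddles the red tab (side view crop ~(630,245)). Closing on the fin.

```bash
python3 -m creep '0 0 0 0;0 0 0 0;0 0 0 0;0 0 0 0;0 0 0 0' 1 15;python3 -m creep '0 0 0 0;0 0 0 0;0 0 0 0;0 0 0 0;0 0 0 0'; python3 -c "
from h import *
s,R=rot();print(s['ft_force'],w2c(s['ee_pos']))"
```

```text
time: 4.52
ee_pos: [0.5083, 0.0479, 0.1716]
ee_rot: [0.48, 0.52, 0.479, -0.519]
ft_force: [1.4, 0.2, -0.4]
gripper_width: 0.185
time: 4.93
ee_pos: [0.5083, 0.0478, 0.1714]
ee_rot: [-0.48, -0.52, -0.479, 0.52]
ft_force: [-1.2, -1.4, 4.2]
gripper_width: 0.106
[-1.23455466 -1.39097349  4.20622286] [-0.07547316  0.02972296]
```

```bash
python3 -m creep '0 0 -7 0;0 0 -7 0;0 0 -7 0;0 0 -7 0;0 0 -2 0' - 30;python3 -m creep '0 0 -1 0;0 0 0 0;0 0 0 0'; python3 -c "
from h import *
s,R=rot();print(s['ft_force'],w2c(s['ee_pos']))"
```

```text
time: 5.35
ee_pos: [0.5107, 0.0768, 0.1712]
ee_rot: [-0.48, -0.519, -0.479, 0.521]
ft_force: [-0.8, -10.9, 7.5]
gripper_width: 0.106
time: 5.6
ee_pos: [0.5108, 0.0768, 0.1713]
ee_rot: [-0.48, -0.519, -0.478, 0.521]
ft_force: [-1.8, -7.8, 7.7]
gripper_width: 0.11
[-1.76724143 -7.84529019  7.66485808] [-0.07531813  0.05883924]
```

```bash
python3 -m creep '0 0 -2 0;0 0 0 0;0 0 0 0'; python3 -m creep '0 0 2 0;0 0 1 0;0 0 0 0;0 0 0 0' 0.6; python3 -m creep '-30 0 0 0;-30 0 0 0;-10 0 0 0;0 0 0 0'; python3 -c "
from h import *
s,R=rot();print(s['ft_force'],w2c(s['ee_pos']))
go(*c2w(-.118,0),.20,85.4)
go(*c2w(-.118,0),.083+.047,85.4)"
```

```text
time: 5.85
ee_pos: [0.5108, 0.0771, 0.1712]
ee_rot: [-0.48, -0.518, -0.478, 0.522]
ft_force: [-1.6, -13.0, 8.6]
gripper_width: 0.105
time: 6.18
ee_pos: [0.5103, 0.0791, 0.171]
ee_rot: [0.48, 0.52, 0.48, -0.519]
ft_force: [-0.7, 0.3, 0.7]
gripper_width: 0.342
time: 6.52
ee_pos: [0.5123, 0.0793, 0.2439]
ee_rot: [0.481, 0.521, 0.479, -0.518]
ft_force: [-0.7, -0.3, -0.2]
gripper_width: 0.402
[-0.67936736 -0.29260801 -0.18903413] [-0.07400677  0.06148199]
shift [ 43.6 -44.3  61.5] at [0.5123 0.0793 0.2439] t 6.52 jaw -94.53 turn 0.07
shift [113.6 -44.7  61.6] at [0.5123 0.0793 0.2439] t 6.52 jaw -94.53 turn 0.07
```

```bash
python3 -m creep '11 -16 20 0;11 -16 20 0;11 -15 21 0;10 0 0 0;0 0 0 0' 0.35; python3 -m creep '30 0 0 0;32 0 0 0;0 0 0 0;0 0 0 0'; python3 -c "
from h import *
s,R=rot();print(s['ft_force'],w2c(s['ee_pos']));go(*c2w(-.12,0),.138,85.4)"
```

```text
time: 6.93
ee_pos: [0.4562, 0.0196, 0.1955]
ee_rot: [-0.478, -0.519, -0.48, 0.522]
ft_force: [-0.5, 0.1, 0.2]
gripper_width: 0.643
time: 7.27
ee_pos: [0.4579, 0.0222, 0.1352]
ee_rot: [-0.479, -0.518, -0.481, 0.52]
ft_force: [0.6, 0.3, -0.1]
gripper_width: 0.653
[ 0.6352032   0.30218609 -0.09581234] [-0.1236047   0.00017351]
shift [-2.8  3.6  0.2] at [0.4579 0.0222 0.1352] t 7.27 jaw -94.47 turn 0.13
```

```bash
python3 -m creep '-2 4 0 0;0 0 0 0;0 0 0 0;0 0 0 0;0 0 0 0' 1 12; python3 -m creep '0 0 0 0;0 0 0 0'; python3 -c "
from h import *
s,R=rot();print(s['ft_force'],w2c(s['ee_pos']));
th=np.radians(np.arange(0,101,5));x=75-193*np.cos(th);z=83+193*np.sin(th)
print(np.c_[np.arange(0,101,5),np.round(np.diff(x,append=x[-1]),1),np.round(np.diff(z,append=z[-1]),1)].tolist())
f=optics.grab_frame('side');zoom(f,(285,215),50,'hs.png',6)"
```

```text
time: 7.68
ee_pos: [0.4636, 0.0201, 0.1393]
ee_rot: [0.48, 0.52, 0.479, -0.519]
ft_force: [-0.7, 1.5, 6.1]
gripper_width: 0.369
time: 7.85
ee_pos: [0.4636, 0.0202, 0.1393]
ee_rot: [0.48, 0.52, 0.479, -0.519]
ft_force: [-0.7, -2.5, 6.8]
gripper_width: 0.369
[-0.6825044  -2.47953811  6.77947516] [-0.11776397 -0.00139682]
[[0.0, 0.7, 16.8], [5.0, 2.2, 16.7], [10.0, 3.6, 16.4], [15.0, 5.1, 16.1], [20.0, 6.4, 15.6], [25.0, 7.8, 14.9], [30.0, 9.0, 14.2], [35.0, 10.2, 13.4], [40.0, 11.4, 12.4], [45.0, 12.4, 11.4], [50.0, 13.4, 10.2], [55.0, 14.2, 9.0], [60.0, 14.9, 7.8], [65.0, 15.6, 6.4], [70.0, 16.1, 5.1], [75.0, 16.4, 3.6], [80.0, 16.7, 2.2], [85.0, 16.8, 0.7], [90.0, 16.8, -0.7], [95.0, 16.7, -2.2], [100.0, 0.0, 0.0]]
```

View pics/hs.png

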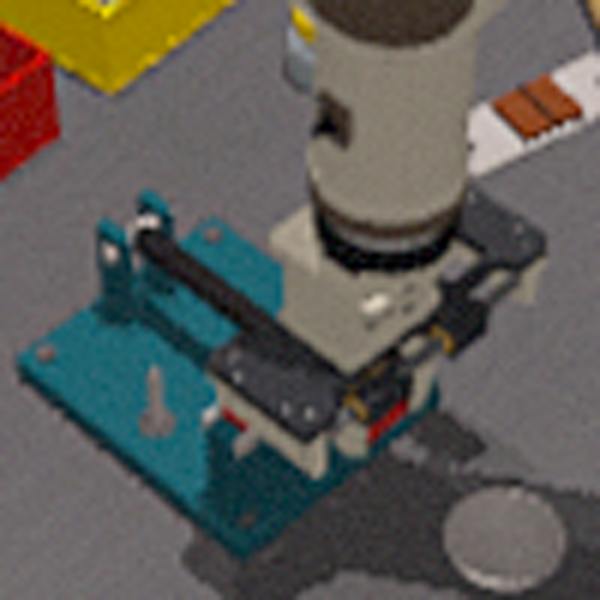

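Width 34 mm: handle pinched. Swinging it up in an arc.

```bash
python3 -m creep '-16.8 0.7 0 0;-16.7 2.2 0 0;-16.4 3.6 0 0;-16.1 5.1 0 0;0 0 0 0' 1 15; python3 -c "
from h import *
s,R=rot();p=w2c(s['ee_pos']);print(s['ft_force'],p,'bar angle',np.degrees(np.arctan2(s['ee_pos'][2]-.0563-.083,.0755-p[0])))"
```

```text
time: 8.32
ee_pos: [0.4748, 0.0193, 0.2064]
ee_rot: [-0.48, -0.52, -0.479, 0.52]
ft_force: [-2.9, -0.7, 0.0]
gripper_width: 0.37
[-2.87536027 -0.6962008   0.02441907] [-0.10653774 -0.00143054] bar angle 20.242168937342147
```

```bash
python3 -m creep '-15.6 6.4 0 0;-14.9 7.8 0 0;-14.2 9 0 0;-13.4 10.2 0 0;-12.4 11.4 0 0'; python3 -m creep '-11.4 12.4 0 0;-10.2 13.4 0 0;-9 14.2 0 0;-7.8 14.9 0 0;0 0 0 0';python3 -c "
from h import *
s,R=rot();p=w2c(s['ee_pos']);print(s['ft_force'],p,'bar angle',np.degrees(np.arctan2(s['ee_pos'][2]-.0563-.083,.0755-p[0])))"
```

```text
time: 8.73
ee_pos: [0.5174, 0.0156, 0.2744]
ee_rot: [-0.479, -0.518, -0.48, 0.521]
ft_force: [-1.9, -0.5, -0.8]
gripper_width: 0.371
time: 9.15
ee_pos: [0.5758, 0.0107, 0.3146]
ee_rot: [0.48, 0.52, 0.478, -0.52]
ft_force: [-3.7, -2.4, 8.0]
gripper_width: 0.366
[-3.74989906 -2.43518455  7.95297397] [-0.00521715 -0.00184133] bar angle 65.28024171355858
```

```bash
python3 -m creep '-6.4 15.6 0 0;-5.1 16.1 0 0;-3.6 16.4 0 0;-2.2 16.7 0 0;-0.7 16.8 0 0'; python3 -m creep '0.7 16.8 0 0;2.2 16.7 0 0;0.5 2 0 0;0 0 0 0;0 0 0 0';python3 -c "
from h import *
s,R=rot();p=w2c(s['ee_pos']);print(s['ft_force'],p,'bar angle',np.degrees(np.arctan2(s['ee_pos'][2]-.0563-.083,.0755-p[0])))"
```

```text
time: 9.57
ee_pos: [0.6558, 0.0039, 0.3321]
ee_rot: [-0.48, -0.52, -0.479, 0.52]
ft_force: [-2.2, -2.8, 5.5]
gripper_width: 0.365
time: 9.98
ee_pos: [0.6922, 0.0008, 0.3288]
ee_rot: [0.481, 0.521, 0.478, -0.519]
ft_force: [1.7, -3.2, 4.9]
gripper_width: 0.368
[ 1.67544163 -3.1986011   4.90516598] [ 0.11166018 -0.0023575 ] bar angle 100.80097767435792
```

```bash
python3 -m creep '0 3 0 0;0 0 0 0;0 0 0 0'; python3 -m creep '0 0 0 0;0 0 0 0;0 0 0 0;0 0 0 0' 0.3; python3 -m creep '-25 0 0 0;-25 0 0 0;-10 0 0 0;0 0 0 0'; sed -i 's/^C=.*/C=np.array([.5809,.0102]);YAW=-4.85/' h.py; python3 -c "
from h import *
for n in('top','side'):
    f=optics.grab_frame(n)
    for d in outline_of(f,'pad1')[:6]:
        c,a,sz=blob(d['pixels'],f,.005);print(n,round(d['confidence'],2),c.round(4),round(a,1),sz.round(0))
    for d in outline_of(f,'keeper_bar')[:1]: print(n,d['at'],proj(f,[[*c2w(.075+.1*.178,0),.083+.1*.984]]))
go(.39,.32,.16)
"
```

```text
time: 10.23
ee_pos: [0.6944, 0.0006, 0.3285]
ee_rot: [0.48, 0.52, 0.478, -0.52]
ft_force: [0.9, -3.8, 5.9]
gripper_width: 0.372
time: 10.57
ee_pos: [0.6931, 0.0028, 0.327]
ee_rot: [-0.479, -0.519, -0.48, 0.52]
ft_force: [1.7, -0.2, -0.3]
gripper_width: 0.612
time: 10.9
ee_pos: [0.6946, 0.003, 0.3908]
ee_rot: [0.481, 0.521, 0.479, -0.518]
ft_force: [1.0, -0.4, 0.1]
gripper_width: 0.7
top 0.91 [0.5623 0.3192] 104.3 [ 52. 138.]
top 0.86 [ 0.5775 -0.3032] 73.7 [ 51. 136.]
top 0.78 [0.378  0.3265] 78.8 [ 50. 137.]
top 0.63 [ 0.4051 -0.3363] 78.8 [47. 97.]
top [285.3, 155.9] [[288.14330203 154.74662138]]
side 0.66 [ 0.5792 -0.3036] 73.4 [ 52. 125.]
side 0.66 [ 0.4094 -0.3169] 79.7 [ 47. 132.]
side 0.65 [0.3807 0.3266] 80.4 [ 50. 135.]
side 0.61 [0.565  0.3211] 105.7 [ 56. 143.]
side [252.4, 172.0] [[253.30374746 181.18905625]]
shift [ 226.7 -326.7 -293. ] at [0.6929 0.0018 0.3859] t 11.2
```

```bash
sed -i 's/    print("shift"/    print("q7",s["q"][6].round(2),"F",s["ft_force"].round(1),end=" ");print("shift"/' h.py
python3 -m creep '0 -28 -25 0;0 -28 -25 0;0 -28 -25 0;0 -28 -25 0;0 -28 -25 0' 0; python3 -m creep '10 -28 -25 0;10 -28 -25 0;10 -28 -25 0;10 -28 -25 0;10 -28 -25 0'; python3 -m creep '25 -28 -25 0;25 -19 -17 0;25 0 0 0;25 0 0 0;20 0 0 0'; python3 -c "
from h import *
go(.3795,.325,.1,-10.4)
f=optics.grab_frame('side');zoom(f,(300,230),100,'bar_up.png',4)
"
```

```text
time: 11.62
ee_pos: [0.5622, 0.1387, 0.3867]
ee_rot: [-0.479, -0.519, -0.48, 0.52]
ft_force: [0.4, 0.9, 0.4]
gripper_width: 0.983
time: 12.03
ee_pos: [0.4327, 0.2743, 0.3367]
ee_rot: [-0.48, -0.519, -0.479, 0.52]
ft_force: [1.1, -0.2, -1.0]
gripper_width: 1.003
time: 12.45
ee_pos: [0.3947, 0.3138, 0.2219]
ee_rot: [-0.48, -0.518, -0.48, 0.52]
ft_force: [0.2, -0.2, -1.0]
gripper_width: 0.997
q7 -2.57 F [ 0.2 -0.2 -1. ] shift [121.9 -15.9 -10.3] at [0.3947 0.3138 0.2219] t 12.45 jaw -94.47 turn -84.07
```

View pics/bar_up.png

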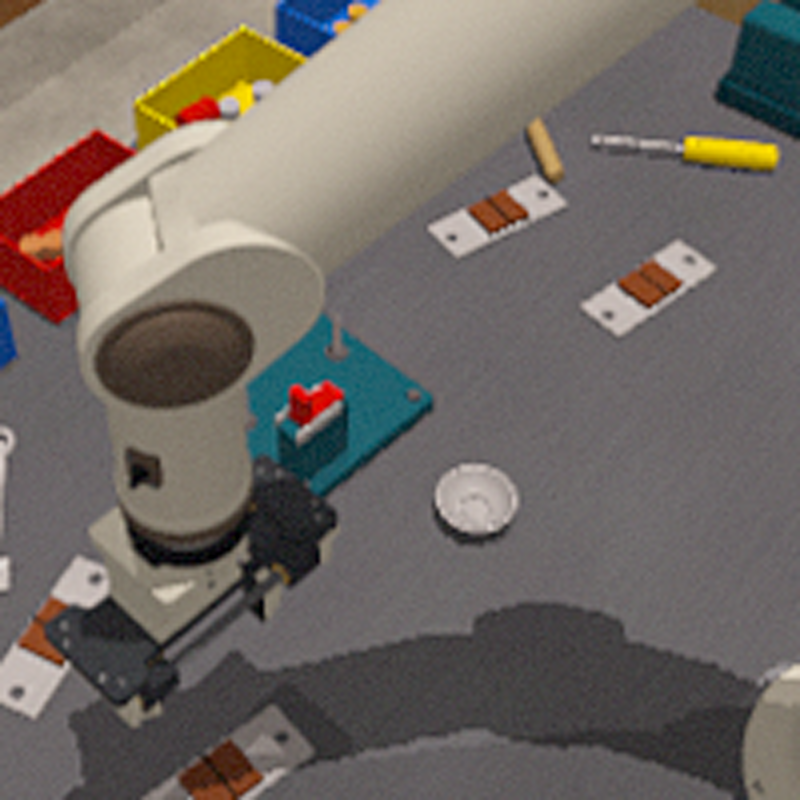

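```bash
python3 -m creep '0 0 0 -7;0 0 0 -7;0 0 0 0';python3 -c "
from h import *
go(.3795,.325,.1,-10.4)"
```

```text
time: 12.75
ee_pos: [0.3958, 0.314, 0.2239]
ee_rot: [0.54, 0.455, 0.541, -0.456]
ft_force: [-0.6, -0.6, -0.2]
gripper_width: 1.001
q7 -2.34 F [-0.6 -0.6 -0.2] shift [123.9 -14.  -13.6] at [0.3958 0.314  0.2239] t 12.75 jaw -80.3 turn -69.9
```

```bash
python3 -m creep '0 0 0 -7;0 0 0 -7;0 0 0 -7;0 0 0 -7;0 0 0 -7' 0.15; python3 -m creep '0 0 0 -7;0 0 0 -7;0 0 0 -7;0 0 0 -7;0 0 0 -7';python3 -m creep '0 0 0 0';python3 -c "
from h import *
f=optics.grab_frame('side')
for d in outline_of(f,'pad1')[:5]:
    c,a,sz=blob(d['pixels'],f,.005);print(c.round(4),round(a,1),sz.round(0))
go(.3795,.325,.1,-10.4)"
```

```text
time: 13.17
ee_pos: [0.3963, 0.3138, 0.2244]
ee_rot: [0.652, 0.273, 0.652, -0.274]
ft_force: [0.2, -0.3, 0.9]
gripper_width: 0.855
time: 13.58
ee_pos: [0.3964, 0.3137, 0.2244]
ee_rot: [0.704, 0.065, 0.704, -0.065]
ft_force: [-0.3, -0.0, -0.3]
gripper_width: 0.847
time: 13.67
ee_pos: [0.3963, 0.3136, 0.2243]
ee_rot: [0.704, 0.065, 0.704, -0.065]
ft_force: [-0.1, 0.7, 0.2]
gripper_width: 0.85
[ 0.4089 -0.314 ] 82.1 [ 48. 139.]
[ 0.5802 -0.3016] 73.9 [ 49. 129.]
[0.5654 0.3226] 105.3 [ 53. 138.]
[0.3818 0.3297] 79.0 [ 52. 141.]
q7 -1.25 F [-0.5  0.7  0.6] shift [124.2   7.9 -18.6] at [0.3964 0.3137 0.2242] t 13.77 jaw -10.97 turn -0.57
```

```bash
python3 -m creep '0 8 -18 0;35 0 0 0;35 0 0 0;30 0 0 0;30 0 0 0'; python3 -m creep '15 0 0 0;8 0 0 0;2 0 0 0;0 0 0 0';python3 -c "
from h import *
go(.3795,.325,.0685,-10.4)"
```

```text
time: 14.18
ee_pos: [0.3799, 0.3249, 0.0929]
ee_rot: [0.704, 0.067, 0.704, -0.067]
ft_force: [0.8, 0.5, 0.3]
gripper_width: 0.848
time: 14.52
ee_pos: [0.3799, 0.3254, 0.0692]
ee_rot: [0.704, 0.066, 0.704, -0.066]
ft_force: [0.3, 0.4, -0.4]
gripper_width: 0.845
q7 -1.5 F [ 0.3  0.4 -0.4] shift [ 0.7 -0.5 -0.3] at [0.3799 0.3254 0.0692] t 14.52 jaw -10.68 turn -0.28
```

```bash
python3 -m creep '0.7 0 0 0;0 0 0 0;0 0 0 0;0 0 0 0;0 0 0 0' 1 8; python3 -m creep '0 0 0 0;0 0 0 0;0 0 0 0'; python3 -c "
from h import *
go(.3795,.325,.0685,-10.4)"
```

```text
time: 14.93
ee_pos: [0.3803, 0.3253, 0.0689]
ee_rot: [0.704, 0.065, 0.704, -0.065]
ft_force: [-1.5, -0.2, 1.7]
gripper_width: 0.537
time: 15.18
ee_pos: [0.3803, 0.3253, 0.0689]
ee_rot: [0.704, 0.065, 0.704, -0.065]
ft_force: [-0.3, -0.9, 6.2]
gripper_width: 0.537
q7 -1.5 F [-0.3 -0.9  6.2] shift [ 0.4 -0.4 -0.7] at [0.3803 0.3253 0.0689] t 15.18 jaw -10.59 turn -0.19
```

```bash
python3 -m creep '0 0 0 0;0 0 0 0;-10 0 0 0;-10 0 0 0;0 0 0 0' 0.15; python3 -m creep '0 0 0 -7;0 0 0 -7;0 0 0 -7;0 0 0 -7;0 0 0 -7'; python3 -m creep '0 0 0 -7;0 0 0 -7;0 0 0 -7;0 0 0 -7;0 0 0 -7';python3 -m creep '0 0 0 -7;0 0 0 -7;0 0 0 -6;0 0 0 0;0 0 0 0'; python3 -c "
from h import *
go(.3803,.3253,.073,79.41)"
```

```text
time: 15.6
ee_pos: [0.3805, 0.3262, 0.0903]
ee_rot: [0.705, 0.066, 0.704, -0.064]
ft_force: [0.5, -0.4, -0.5]
gripper_width: 0.831
time: 16.02
ee_pos: [0.3801, 0.3252, 0.0888]
ee_rot: [0.691, -0.152, 0.691, 0.152]
ft_force: [-0.4, 0.5, 0.3]
gripper_width: 0.854
time: 16.43
ee_pos: [0.3801, 0.3251, 0.0888]
ee_rot: [0.613, -0.352, 0.613, 0.352]
ft_force: [0.4, -0.3, 0.2]
gripper_width: 0.85
time: 16.85
ee_pos: [0.38, 0.3251, 0.0885]
ee_rot: [0.545, -0.451, 0.545, 0.451]
ft_force: [0.1, 0.8, 1.0]
gripper_width: 0.849
q7 -0.14 F [0.1 0.8 1. ] shift [15.5 -0.3  0.3] at [0.38   0.3251 0.0885] t 16.85 jaw 79.21 turn -0.2
```

```bash
python3 -m creep '15.7 0 0 0;0 0 0 0;0 0 0 0;0 0 0 0;0 0 0 0' 1 35; python3 -m creep '0 0 0 0;0 0 0 0;0 0 0 0;-10 0 0 0;-20 0 0 0'; python3 -m creep '-30 0 0 0;-30 0 0 0;0 0 0 -5.8;0 0 0 0'; python3 -c "
from h import *
go(*c2w(0,.11),.165,85.15)"
```

```text
time: 17.27
ee_pos: [0.3799, 0.3254, 0.0732]
ee_rot: [0.544, -0.452, 0.544, 0.452]
ft_force: [-1.4, 1.2, -0.1]
gripper_width: 0.538
time: 17.68
ee_pos: [0.3786, 0.3237, 0.1015]
ee_rot: [0.542, -0.452, 0.546, 0.452]
ft_force: [0.2, 0.1, -2.8]
gripper_width: 0.539
time: 18.02
ee_pos: [0.3806, 0.3255, 0.1644]
ee_rot: [0.52, -0.48, 0.519, 0.479]
ft_force: [-0.1, -0.1, -3.5]
gripper_width: 0.542
q7 0.06 F [-0.1 -0.1 -3.5] shift [  -0.4 -225.4 -188.2] at [0.3806 0.3255 0.1644] t 18.02 jaw 85.4 turn 0.25
```

```bash
python3 -m creep '0 -28 -23.5 0;0 -28 -23.5 0;0 -28 -23.5 0;0 -28 -23.5 0;0 -28 -23.5 0';python3 -m creep '0 -28 -23.5 0;0 -28 -23.5 0;0 -28 -23.5 0;0 0 -30 0.2;0 0 -30 0'; python3 -m creep '0 0 -30 0;0 0 -20 0;0 0 0 0;0 0 0 0'; python3 -c "
from h import *
go(*c2w(0,0),.165,85.15)"
```

```text
time: 18.43
ee_pos: [0.5098, 0.1942, 0.1615]
ee_rot: [0.52, -0.478, 0.522, 0.478]
ft_force: [0.6, 1.6, -3.5]
gripper_width: 0.535
time: 18.85
ee_pos: [0.6159, 0.076, 0.1814]
ee_rot: [0.552, -0.484, 0.491, 0.469]
ft_force: [80.0, 16.6, 26.5]
gripper_width: 0.396
time: 19.18
ee_pos: [0.5784, 0.0071, 0.1626]
ee_rot: [0.522, -0.476, 0.523, 0.476]
ft_force: [-0.5, 0.8, 0.1]
gripper_width: 0.043
q7 0.77 F [-0.5  0.8  0.1] shift [-2.4 -2.2  3.3] at [0.5784 0.0071 0.1626] t 19.18 jaw 84.64 turn -0.51
```

A contact occurred (80 N) and the pad was lost; looking.

```bash
python3 - <<'E'
from h import *
a=[optics.grab_frame(n)for n in('top','side')]
zoom(a[0],(286,200),95,'a0.png',2);zoom(a[1],(270,240),95,'a1.png',2)
cv2.imwrite('pics/a.png',np.hstack([cv2.resize(cv2.imread(f'pics/a{i}.png'),(395,395)) for i in(0,1)]))
E
```

```text
(no output)
```

View pics/a.png

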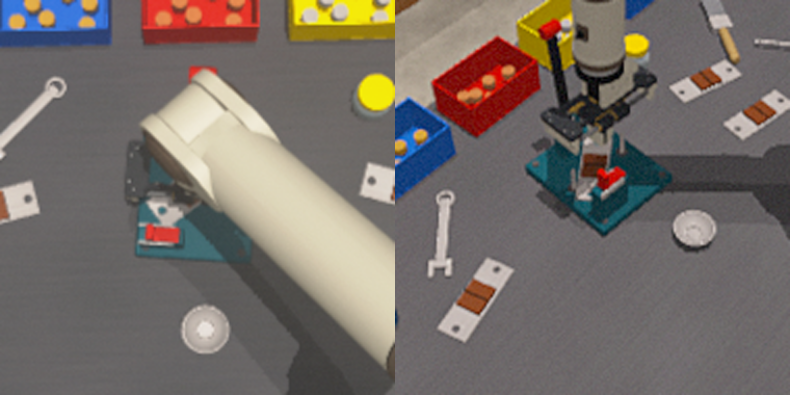

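```bash
python3 -m creep '-30 0 0 0;-30 0 0 0;-30 0 0 0;-30 0 0 0;0 0 0 0' 0.3; python3 -m creep '0 20 -30 0;0 20 -30 0;0 20 -30 0;0 20 -30 0;0 20 -30 0'; python3 - <<'E'
from h import *
go(*c2w(0,0),.3,85.15)
a=[optics.grab_frame(n)for n in('top','side')]
zoom(a[0],(286,200),45,'a0.png',2);zoom(a[1],(275,225),45,'a1.png',2)
cv2.imwrite('pics/b.png',np.hstack([cv2.resize(cv2.imread(f'pics/a{i}.png'),(395,395)) for i in(0,1)]))
for f in a:
  for d in outline_of(f,'pad1')[:5]:
    c,an,sz=blob(d['pixels'],f,.03);print(round(d["confidence"],2),c.round(4),round(an,1),sz.round(0))
E
```

```text
time: 19.7
ee_pos: [0.5794, 0.013, 0.2874]
ee_rot: [0.522, -0.48, 0.519, 0.478]
ft_force: [1.0, 0.4, -0.2]
gripper_width: 0.32
time: 20.12
ee_pos: [0.4634, -0.1304, 0.2814]
ee_rot: [0.52, -0.478, 0.521, 0.479]
ft_force: [-0.3, -0.2, -0.4]
gripper_width: 0.675
q7 1.14 F [-0.3 -0.2 -0.4] shift [ -18.9 -105.3  149.9] at [ 0.4634 -0.1304  0.2814] t 20.12 jaw 85.21 turn 0.06
0.77 [0.5874 0.0139] 124.8 [ 50. 136.]
0.7 [0.5594 0.3136] 105.6 [ 48. 133.]
0.65 [ 0.5671 -0.3306] 53.0 [42. 76.]
0.6 [ 0.4491 -0.3515] 19.9 [14. 20.]
0.87 [0.595 0.015] 117.2 [ 47. 131.]
0.85 [ 0.44   -0.2682] 81.8 [ 51. 130.]
0.78 [0.5531 0.3247] 105.4 [ 50. 132.]
0.53 [ 0.5634 -0.2757] 68.7 [ 49. 152.]
```

View pics/b.png

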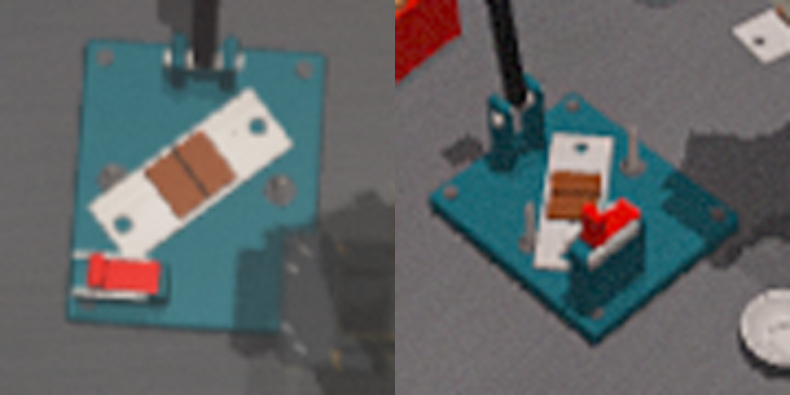

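The pad lies flat on the carrier base, lining up, askew between the pins (top crop: holes at ~(123,223) and (257,127)); the bar is up and the tab is still drawn. I'll lift it out by its width, set it on the bench and regrip it.

```bash
python3 - <<'E'
from h import *
f=optics.grab_frame('top');g=optics.grab_frame('side')
H=np.array([[123,223],[257,127]])/4.39+[241,155]-.5
P=back(f,H,.025);print(P.round(4),P.mean(0).round(4),np.linalg.norm(P[0]-P[1]),np.degrees(np.arctan2(*(P[0]-P[1])[1::-1])))
print("side hole",back(g,np.array([[581-395,147]])/4.39+[230,180]-.5,.025).round(4))
for q,n in((f,'top'),(g,'side')):
  for d in outline_of(q,'pad1')[:4]:
    c,an,sz=blob(d['pixels'],q,.025)
    if abs(c[1])<.1:print(n,c.round(4),round(an,1),sz.round(0))
c=P.mean(0)[:2]; an=125.; u=np.array([np.cos(np.radians(an)),np.sin(np.radians(an))])
for z in(.2,): go(*(c+.02*u),z,an-90)
print("tab fin", *[w2c(back(f,d['at'],.11)) for d in outline_of(f,'safety_tab')[:1]])
E
```

```text
[[ 0.5559  0.0635  0.025 ]
 [ 0.6215 -0.0307  0.025 ]] [0.5887 0.0164 0.025 ] 0.11478307444147898 124.84640527389317
side hole [[ 0.6225 -0.0321  0.025 ]]
top [0.5873 0.0144] 125.1 [ 50. 138.]
side [0.6004 0.0064] 117.4 [ 44. 128.]
q7 1.14 F [-0.5 -0.2  0.1] shift [ 82.7 -97.4 170.4] at [ 0.466  -0.129   0.2826] t 20.52 jaw 85.25 turn 50.25
tab fin [[-0.0701158   0.05001293]]
```

```bash
python3 -m creep '0 -19 32 0;0 -19 32 0;0 -19 32 0;0 -20 32 0;0 -18 32 0' 0.24; python3 -m creep '0 0 0 7;0 0 0 7;0 0 0 7;0 0 0 7;0 0 0 7';python3 -m creep '0 0 0 7;0 0 0 7;0 0 0 1.2;0 0 0 0'; python3 -c "
from h import *
go(.5765,.0309,.0885,35)"
```

```text
time: 20.98
ee_pos: [0.5752, 0.0231, 0.2825]
ee_rot: [0.521, -0.478, 0.521, 0.478]
ft_force: [0.6, 0.3, 0.2]
gripper_width: 0.76
time: 21.4
ee_pos: [0.574, 0.0223, 0.2825]
ee_rot: [0.641, -0.298, 0.641, 0.298]
ft_force: [0.7, 1.3, -0.6]
gripper_width: 0.765
time: 21.73
ee_pos: [0.574, 0.0216, 0.2827]
ee_rot: [0.674, -0.213, 0.674, 0.213]
ft_force: [0.3, -0.4, 0.4]
gripper_width: 0.764
q7 0.1 F [ 0.3 -0.4  0.4] shift [194.2   6.3   7.5] at [0.574  0.0216 0.2827] t 21.73 jaw 35.08 turn 0.08
```

```bash
python3 -m creep '20 6 7 0;35 0 0 0;35 0 0 0;30 0 0 0;20 0 0 0';python3 -m creep '20 0 0 0;15 0 0 0;10 0 0 0;0 0 0 0'; python3 -c "
from h import *
go(.5765,.0309,.0885,35)"
```

```text
time: 22.15
ee_pos: [0.5747, 0.0293, 0.1393]
ee_rot: [0.673, -0.213, 0.676, 0.214]
ft_force: [-0.4, -0.6, 0.1]
gripper_width: 0.76
time: 22.48
ee_pos: [0.5751, 0.0291, 0.0956]
ee_rot: [0.673, -0.212, 0.676, 0.213]
ft_force: [-0.4, -0.1, 0.0]
gripper_width: 0.763
q7 -0.09 F [-0.4 -0.1  0. ] shift [7.1 0.6 2.2] at [0.5751 0.0291 0.0956] t 22.48 jaw 34.95 turn -0.05
```

```bash
python3 -m creep '4 0.6 2 0;3 0 0 0;0 0 0 0;0 0 0 0'; python3 -m creep '0 0 0 0;0 0 0 0;0 0 0 0;0 0 0 0;0 0 0 0' 1 10; python3 -m creep '0 0 0 0;0 0 0 0' 1 40; python3 -c "
from h import *
go(.5765,.0309,.0885,35)"
```

```text
time: 22.82
ee_pos: [0.578, 0.0306, 0.0913]
ee_rot: [0.675, -0.212, 0.674, 0.212]
ft_force: [-0.2, 1.5, 1.5]
gripper_width: 0.762
time: 23.23
ee_pos: [0.5778, 0.0306, 0.0909]
ee_rot: [0.675, -0.212, 0.675, 0.212]
ft_force: [0.0, 0.3, 0.6]
gripper_width: 0.455
time: 23.4
ee_pos: [0.5778, 0.0306, 0.0909]
ee_rot: [0.675, -0.212, 0.675, 0.212]
ft_force: [-0.3, -0.9, 1.5]
gripper_width: 0.452
q7 -0.1 F [-0.3 -0.9  1.5] shift [ 2.4  1.  -0.9] at [0.5778 0.0306 0.0909] t 23.4 jaw 34.83 turn -0.17
```

Gripped across the lining (42 mm). Lifting out.

```bash
python3 -m creep '-10 0 0 0;-15 0 0 0;-20 0 0 0;-25 0 0 0;-25 0 0 0'; python3 -m creep '-30 0 0 0;-20 0 0 0;0 0 0 0'; python3 -c "
from h import *
go(.42,.22,.2309,-5)"
```

```text
time: 23.82
ee_pos: [0.5767, 0.0307, 0.187]
ee_rot: [0.674, -0.212, 0.675, 0.212]
ft_force: [0.3, -0.3, -2.8]
gripper_width: 0.451
time: 24.07
ee_pos: [0.5796, 0.0316, 0.241]
ee_rot: [0.677, -0.213, 0.672, 0.211]
ft_force: [0.3, 0.6, -2.9]
gripper_width: 0.447
q7 0.04 F [ 0.3  0.6 -2.9] shift [  9.  245.8 -23.4] at [0.5796 0.0316 0.241 ] t 24.07 jaw 34.86 turn 39.86
```

```bash
python3 -m creep '0 35 -3 0;0 35 -3 0;0 35 -3 0;0 35 -3 0;0 35 -3 0'; python3 -m creep '0 35 -4 0;0 35 -4 0;0 0 0 7;0 0 0 7;0 0 0 7'; python3 -m creep '25 0 0 7;25 0 0 7;25 0 0 5;25 0 0 0;20 0 0 0'; python3 -c "
from h import *
go(.42,.22,.075,-5)"
```

```text
time: 24.48
ee_pos: [0.4633, 0.1661, 0.2351]
ee_rot: [0.674, -0.212, 0.675, 0.211]
ft_force: [0.6, 0.8, -4.1]
gripper_width: 0.451
time: 24.9
ee_pos: [0.4174, 0.2188, 0.2353]
ee_rot: [0.702, -0.084, 0.703, 0.084]
ft_force: [0.1, -0.7, -2.9]
gripper_width: 0.447
time: 25.32
ee_pos: [0.4174, 0.2178, 0.1138]
ee_rot: [0.706, 0.031, 0.707, -0.032]
ft_force: [-0.5, -0.3, -3.3]
gripper_width: 0.45
q7 -1.16 F [-0.5 -0.3 -3.3] shift [38.8  2.5  2.4] at [0.4174 0.2178 0.1138] t 25.32 jaw -5.17 turn -0.17
```

```bash
python3 -m creep '25 0 0 0;12 0 0 0;0 0 0 0'; python3 -m creep '2 0 0 0;0 0 0 0;2 0 0 0;0 0 0 0'; python3 -c "
from h import *
go(.42,.22,.0715,-5)"
```

```text
time: 25.57
ee_pos: [0.4165, 0.2174, 0.0763]
ee_rot: [0.704, 0.031, 0.708, -0.033]
ft_force: [-0.6, -0.8, -2.6]
gripper_width: 0.447
time: 25.9
ee_pos: [0.4194, 0.2187, 0.0755]
ee_rot: [0.707, 0.032, 0.706, -0.032]
ft_force: [0.4, 0.5, -3.4]
gripper_width: 0.451
q7 -1.22 F [ 0.4  0.5 -3.4] shift [4.  1.4 0.5] at [0.4194 0.2187 0.0755] t 25.9 jaw -5.19 turn -0.19
```

```bash
python3 -m creep '2 0 0 0;0 0 0 0;0 0 0 0'; python3 -m creep '1.5 0 0 0;0 0 0 0;0 0 0 0'; python3 -m creep '1 0 0 0;0 0 0 0;0 0 0 0'; python3 -c "
from h import *
go(.42,.22,.0715,-5)"
```

```text
time: 26.15
ee_pos: [0.4188, 0.2184, 0.0729]
ee_rot: [0.706, 0.032, 0.706, -0.032]
ft_force: [-0.7, -0.1, -3.5]
gripper_width: 0.448
time: 26.4
ee_pos: [0.4187, 0.2185, 0.0711]
ee_rot: [0.706, 0.032, 0.707, -0.032]
ft_force: [-0.2, 0.0, -2.8]
gripper_width: 0.451
time: 26.65
ee_pos: [0.4187, 0.2186, 0.0708]
ee_rot: [0.706, 0.032, 0.706, -0.032]
ft_force: [-2.3, -1.7, 7.7]
gripper_width: 0.451
q7 -1.23 F [-2.3 -1.7  7.7] shift [-0.7  1.6  1.2] at [0.4187 0.2186 0.0708] t 26.65 jaw -5.16 turn -0.16
```

```bash
python3 -m creep '0 0 0 0;0 0 0 0;0 0 0 0;-10 0 0 0;-12 0 0 0' 0.17; python3 -m creep '0 0 0 -7;0 0 0 -7;0 0 0 -7;0 0 0 -7;0 0 0 -7';python3 -m creep '0 0 0 -7;0 0 0 -7;0 0 0 -7;0 0 0 -7;0 0 0 -7';python3 -m creep '0 0 0 -7;0 0 0 -7;0 0 0 -6;0 0 -20 0;0 0 0 0'; python3 -c "
from h import *
go(.4169,.1987,.0728,84.84)
f=optics.grab_frame('side')
for d in outline_of(f,'pad1')[:4]:
    c,an,sz=blob(d['pixels'],f,.005);print(c.round(4),round(an,1),sz.round(0))
"
```

```text
time: 27.07
ee_pos: [0.4178, 0.2183, 0.0922]
ee_rot: [0.705, 0.031, 0.707, -0.032]
ft_force: [-0.1, -0.4, 0.4]
gripper_width: 0.76
time: 27.48
ee_pos: [0.419, 0.2186, 0.0933]
ee_rot: [0.683, -0.184, 0.683, 0.184]
ft_force: [-0.2, 0.2, -0.1]
gripper_width: 0.831
time: 27.9
ee_pos: [0.419, 0.2184, 0.0933]
ee_rot: [0.596, -0.381, 0.596, 0.381]
ft_force: [-0.9, 0.1, -0.0]
gripper_width: 0.828
time: 28.32
ee_pos: [0.4167, 0.1956, 0.0924]
ee_rot: [0.521, -0.477, 0.524, 0.476]
ft_force: [-0.3, -0.2, -0.1]
gripper_width: 0.829
q7 0.17 F [-0.3 -0.2 -0.1] shift [19.5  0.1  3.2] at [0.4167 0.1956 0.0924] t 28.32 jaw 84.71 turn -0.13
[0.4106 0.2033] 84.7 [ 44. 140.]
[ 0.449  -0.2926] 79.6 [ 55. 141.]
[ 0.5774 -0.3051] 76.5 [ 54. 135.]
[0.5666 0.3201] 105.1 [ 49. 138.]
```

```bash
python3 -m creep '12 0 3 0;7.5 0 0 0;0 0 0 0;0 0 0 0'; python3 -m creep '0 0 0 0;0 0 0 0;0 0 0 0;0 0 0 0;0 0 0 0' 1 50; python3 -m creep '-5 0 0 0;-15 0 0 0;-30 0 0 0;-35 0 0 0;-35 0 0 0'; python3 -m creep '-35 0 0 0;0 0 0 0;0 0 0 0';  python3 -c "
from h import *
go(*c2w(0,0),.228,85.15)"
```

```text
time: 28.75
ee_pos: [0.4168, 0.202, 0.0726]
ee_rot: [0.521, -0.477, 0.522, 0.477]
ft_force: [0.5, 0.3, 0.1]
gripper_width: 0.831
time: 29.17
ee_pos: [0.4171, 0.201, 0.0727]
ee_rot: [0.522, -0.477, 0.523, 0.477]
ft_force: [-0.3, -2.7, 2.4]
gripper_width: 0.531
time: 29.58
ee_pos: [0.4161, 0.2015, 0.1936]
ee_rot: [0.521, -0.477, 0.523, 0.478]
ft_force: [1.3, -0.4, -2.8]
gripper_width: 0.531
time: 29.83
ee_pos: [0.4181, 0.2018, 0.2291]
ee_rot: [0.523, -0.477, 0.521, 0.476]
ft_force: [0.7, -0.8, -3.6]
gripper_width: 0.534
q7 0.37 F [ 0.7 -0.8 -3.6] shift [   1.4 -179.6 -176. ] at [0.4181 0.2018 0.2291] t 29.83 jaw 84.79 turn -0.36
```

```bash
python3 -m creep '0 -26 -25 0;0 -26 -25 0;0 -26 -25 0;0 -26 -25 0;0 -26 -25 0'; python3 -m creep '0 -25 -25 -0.3;0 -24 -25 0;0 0 0 0;0 0 0 0;0 0 0 0';  python3 -c "
from h import *
go(*c2w(0,0),.158,85.15)"
```

```text
time: 30.25
ee_pos: [0.5351, 0.0634, 0.2254]
ee_rot: [0.521, -0.476, 0.523, 0.478]
ft_force: [1.1, 0.5, -2.8]
gripper_width: 0.531
time: 30.67
ee_pos: [0.5785, 0.0116, 0.2256]
ee_rot: [0.52, -0.477, 0.522, 0.48]
ft_force: [-0.4, 0.8, -2.7]
gripper_width: 0.532
q7 0.8 F [-0.4  0.8 -2.7] shift [67.6 -2.8 -1.2] at [0.5785 0.0116 0.2256] t 30.67 jaw 85.15 turn -0.0
```

```bash
python3 -m creep '25 -2.8 -1.2 0;25 0 0 0;20 0 0 0;0 0 0 0;0 0 0 0';  python3 -c "
from h import *
go(*c2w(0,0),.153,85.15)
s,R=rot();T=s['ee_pos'];j=np.radians(85.15);u=np.array([np.cos(j),np.sin(j)])
f=optics.grab_frame('side');zoom(f,(275,215),50,'ins.png',8)
z=T[2]-.0725
print('hole pred',proj(f,[[*(T[:2]+k*.058*u),z+.005] for k in(1,-1)]).round(1),'pin tips',proj(f,[[*c2w(0,k*.058),.072] for k in(1,-1)]).round(1))
"
```

```text
time: 31.08
ee_pos: [0.5808, 0.0112, 0.1566]
ee_rot: [0.519, -0.478, 0.521, 0.48]
ft_force: [-0.0, 0.2, -2.1]
gripper_width: 0.534
q7 0.75 F [-0.   0.2 -2.1] shift [ 3.6 -0.2 -1. ] at [0.5808 0.0112 0.1566] t 31.08 jaw 85.3 turn 0.15
hole pred [[260.2 222.7]
 [284.2 205. ]] pin tips [[260.6 225.7]
 [284.3 208.1]]
```

View pics/ins.png

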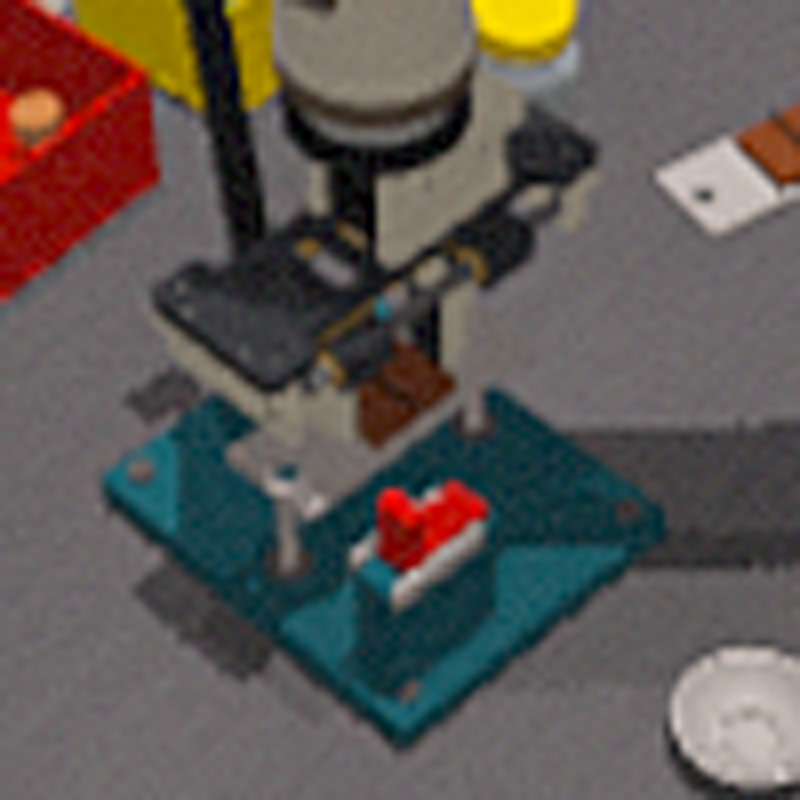

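The pad hangs level over the pins, near hole (crop ~(287,474)) over the pin shaft (x~288). Lowering with force watch.

```bash
python3 -m creep '4 0 -1 0;3 0 0 0;3 0 0 0;3 0 0 0;0 0 0 0'; python3 -m creep '3 0 0 0;3 0 0 0;0 0 0 0'; python3 -c "
from h import *
go(*c2w(0,0),.0925,85.15)"
```

```text
time: 31.55
ee_pos: [0.5822, 0.0086, 0.1442]
ee_rot: [0.52, -0.478, 0.521, 0.478]
ft_force: [0.7, -0.6, -3.1]
gripper_width: 0.536
time: 31.8
ee_pos: [0.5821, 0.0086, 0.1379]
ee_rot: [0.52, -0.478, 0.521, 0.479]
ft_force: [-0.5, 0.2, -2.6]
gripper_width: 0.534
q7 0.73 F [-0.5  0.2 -2.6] shift [45.4  1.3  1.5] at [0.5821 0.0086 0.1379] t 31.8 jaw 85.12 turn -0.03
```

```bash
python3 -m creep '6 0 0 0;6 0 0 0;6 0 0 0;6 0 0 0;0 0 0 0'; python3 -m creep '5 0 0 0;5 0 0 0;4 0 0 0;0 0 0 0;0 0 0 0'; python3 -c "
from h import *
go(*c2w(0,0),.0925,85.15)"
```

```text
time: 32.22
ee_pos: [0.5815, 0.0086, 0.1129]
ee_rot: [0.52, -0.478, 0.522, 0.479]
ft_force: [-1.8, 0.3, -3.9]
gripper_width: 0.533
time: 32.63
ee_pos: [0.5822, 0.0088, 0.1003]
ee_rot: [0.52, -0.478, 0.521, 0.479]
ft_force: [0.9, 0.1, -3.0]
gripper_width: 0.535
q7 0.7 F [ 0.9  0.1 -3. ] shift [7.8 1.4 1.2] at [0.5822 0.0088 0.1003] t 32.63 jaw 85.13 turn -0.02
```

```bash
python3 -m creep '4 0 0 0;2 0 0 0;0 0 0 0;0 0 0 0'; python3 -m creep '2 0 0 0;0 0 0 0;0 0 0 0';python3 -m creep '1 0 0 0;0 0 0 0;0 0 0 0'; python3 -c "
from h import *
go(*c2w(0,0),.0925,85.15)"
```

```text
time: 32.97
ee_pos: [0.5823, 0.0088, 0.0945]
ee_rot: [0.521, -0.478, 0.521, 0.478]
ft_force: [0.2, 0.5, -2.3]
gripper_width: 0.533
time: 33.22
ee_pos: [0.5827, 0.009, 0.0929]
ee_rot: [0.521, -0.478, 0.521, 0.478]
ft_force: [0.1, 0.7, -1.0]
gripper_width: 0.534
time: 33.47
ee_pos: [0.5827, 0.009, 0.0928]
ee_rot: [0.521, -0.479, 0.521, 0.478]
ft_force: [-2.0, -0.6, 7.4]
gripper_width: 0.53
q7 0.69 F [-2.  -0.6  7.4] shift [0.3 1.9 1.1] at [0.5827 0.009  0.0928] t 33.47 jaw 85.14 turn -0.01
```

Seated (TCP 0.0928). Releasing, then on to the next pad (near the wrench); checking clearances.

```bash
sed -i 's/^C=.*/C=np.array([.582,.0092]);YAW=-4.85/' h.py; python3 -m creep '0 0 0 0;0 0 0 0;0 0 0 0;0 0 0 0;-8 0 0 0' 0.35; python3 -m creep '-20 0 0 0;-35 0 0 0;-35 0 0 0;-35 0 0 0;0 0 0 0'; python3 - <<'E'
from h import *
f=optics.grab_frame('top');g=optics.grab_frame('side');L=[]
for q,n in((f,'top'),(g,'side')):
  for d in outline_of(q,'pad1')[:5]:
    c,an,sz=blob(d['pixels'],q,.005);print(n,round(d['confidence'],2),c.round(4),round(an,1),sz.round(0))
  for d in outline_of(q,'wrench')[:1]:
    P=back(q,np.argwhere(d['pixels'])[:,::-1],.006)[:,:2]-[.564,.3205]
    a=np.radians(14.9);X=P@[np.cos(a),np.sin(a)];Y=P@[-np.sin(a),np.cos(a)]
    print(n,'wrench local: minX for |y|<14',X[abs(Y)<14e-3].min() if (abs(Y)<14e-3).any() else None,'minX,y',X.min(),Y[X.argmin()])
go(.564,.319,.2,14.9)
E
```

```text
time: 33.88
ee_pos: [0.5815, 0.0086, 0.0985]
ee_rot: [0.52, -0.478, 0.522, 0.479]
ft_force: [-0.0, -0.1, -0.4]
gripper_width: 0.653
time: 34.3
ee_pos: [0.5856, 0.0107, 0.2319]
ee_rot: [0.523, -0.48, 0.518, 0.477]
ft_force: [0.9, 0.9, 0.2]
gripper_width: 0.646
top 0.87 [0.5739 0.0316] 83.2 [32. 94.]
top 0.85 [ 0.578  -0.3014] 73.9 [ 51. 140.]
top 0.78 [0.5628 0.3207] 104.4 [ 52. 138.]
top wrench local: minX for |y|<14 None minX,y 0.08383956738326731 0.0980884580259495
side 0.89 [ 0.5778 -0.3057] 72.6 [ 58. 142.]
side 0.86 [ 0.5963 -0.0017] 85.6 [ 52. 151.]
side 0.69 [0.5639 0.3247] 106.2 [ 51. 135.]
side 0.58 [ 0.4498 -0.2932] 78.8 [ 49. 133.]
side wrench local: minX for |y|<14 0.09138675804554852 minX,y 0.07179199809554614 -0.030115661388345673
q7 0.81 F [0.5 0.1 0.5] shift [ 23.2  43.9 307.9] at [0.5817 0.0085 0.2233] t 34.6 jaw 85.13 turn 70.23
```

```bash
python3 -m creep '0 5 34 0;0 5 34 0;0 5 34 0;0 5 34 0;0 5 34 0' 0.24; python3 -m creep '0 5 34 0;0 5 34 0;0 5 34 0;0 4 34 0;0 0 0 7';python3 -m creep '0 0 0 7;0 0 0 7;0 0 0 7;0 0 0 7;0 0 0 7';python3 -m creep '25 0 0 7;25 0 0 7;15 0 0 7;0 0 0 7;0 0 0 0'; python3 - <<'E'
from h import *
g=optics.grab_frame('side')
for d in outline_of(g,'pad1')[:4]:
    c,an,sz=blob(d['pixels'],g,.005);print(round(d['confidence'],2),c.round(4),round(an,1),sz.round(0))
go(.564,.319,.0725,14.9)
E
```

```text
time: 35.02
ee_pos: [0.5711, 0.1815, 0.2231]
ee_rot: [0.52, -0.478, 0.522, 0.479]
ft_force: [0.1, 0.7, 0.5]
gripper_width: 0.759
time: 35.43
ee_pos: [0.5605, 0.326, 0.2239]
ee_rot: [0.547, -0.446, 0.547, 0.451]
ft_force: [-0.6, 0.7, 0.6]
gripper_width: 0.76
time: 35.85
ee_pos: [0.5639, 0.3172, 0.2229]
ee_rot: [0.657, -0.258, 0.659, 0.258]
ft_force: [1.2, 0.1, -0.4]
gripper_width: 0.762
time: 36.27
ee_pos: [0.5632, 0.3167, 0.1569]
ee_rot: [0.699, -0.093, 0.703, 0.091]
ft_force: [-0.8, -0.0, -0.1]
gripper_width: 0.763
0.88 [ 0.5953 -0.0012] 84.5 [ 52. 154.]
0.84 [ 0.5812 -0.3003] 73.5 [ 53. 138.]
0.65 [0.5611 0.3371] 103.6 [ 50. 109.]
0.6 [ 0.45   -0.2937] 79.1 [ 52. 133.]
q7 -0.76 F [ 0.7 -0.5 -0.5] shift [86.3  1.4  0.4] at [0.5641 0.3176 0.1588] t 36.37 jaw 15.38 turn 0.48
```

```bash
python3 -m creep '30 1 0 0.5;25 0 0 0;20 0 0 0;11 0 0 0;0 0 0 0'; python3 -m creep '0 0 0 0;0 0 0 0;0 0 0 0;0 0 0 0;0 0 0 0' 1 8;python3 -m creep '0 0 0 0;0 0 0 0;0 0 0 0'; python3 -c "
from h import *
go(.564,.319,.0725,14.9)"
```

```text
time: 36.78
ee_pos: [0.5629, 0.3175, 0.071]
ee_rot: [0.7, -0.091, 0.703, 0.09]
ft_force: [-1.3, -0.5, -0.3]
gripper_width: 0.76
time: 37.2
ee_pos: [0.565, 0.3187, 0.0747]
ee_rot: [0.702, -0.09, 0.701, 0.09]
ft_force: [-0.6, -0.0, 2.4]
gripper_width: 0.455
time: 37.45
ee_pos: [0.565, 0.3188, 0.0747]
ee_rot: [0.702, -0.09, 0.701, 0.09]
ft_force: [-0.1, -1.3, 6.2]
gripper_width: 0.455
q7 -0.84 F [-0.1 -1.3  6.2] shift [ 2.2  0.4 -0.9] at [0.565  0.3188 0.0747] t 37.45 jaw 14.63 turn -0.27
```

```bash
python3 -m creep '0 0 0 0;0 0 0 0;0 0 0 0;0 0 0 0;-16 0 0 0' 0.2; python3 -m creep '0 0 0 -7;0 0 0 -7;0 0 0 -7;0 0 0 -7;0 0 0 -7';python3 -m creep '0 0 0 -7;0 0 0 -7;0 0 0 -7;0 0 0 -7;0 0 0 -7';python3 -m creep '0 0 0 -7;0 0 0 -7;0 0 0 -6;0 0 0 0;0 0 0 0'; python3 -c "
from h import *
go(.565,.3188,.0727,104.63)"
```

```text
time: 37.87
ee_pos: [0.5623, 0.3168, 0.0867]
ee_rot: [0.699, -0.091, 0.704, 0.089]
ft_force: [1.0, -0.9, -0.3]
gripper_width: 0.768
time: 38.28
ee_pos: [0.5646, 0.3185, 0.0908]
ee_rot: [0.641, -0.299, 0.641, 0.299]
ft_force: [-0.3, 0.8, -0.1]
gripper_width: 0.802
time: 38.7
ee_pos: [0.5646, 0.3184, 0.0907]
ee_rot: [0.522, -0.478, 0.522, 0.477]
ft_force: [0.4, -0.0, -0.8]
gripper_width: 0.803
time: 39.12
ee_pos: [0.5645, 0.3184, 0.0902]
ee_rot: [0.433, -0.559, 0.433, 0.559]
ft_force: [0.1, -0.2, 0.6]
gripper_width: 0.803
q7 0.59 F [ 0.1 -0.2  0.6] shift [17.5 -0.6  0.3] at [0.5645 0.3184 0.0902] t 39.12 jaw 104.42 turn -0.21
```

Lower, grip, lift to 0.23, check.

```bash
python3 -m creep '12 -0.6 0 -0.2;5.5 0 0 0;0 0 0 0;0 0 0 0'; python3 -m creep '0 0 0 0;0 0 0 0;0 0 0 0;0 0 0 0;0 0 0 0' 1 50; python3 -m creep '-5 0 0 0;-15 0 0 0;-30 0 0 0;-35 0 0 0;-35 0 0 0'; python3 -m creep '-35 0 0 0;0 0 0 7;0 0 0 7;0 0 0 5.5;0 0 0 0';  python3 -c "
from h import *
go(*c2w(0,0),.23,85.15)"
```

```text
time: 39.45
ee_pos: [0.5646, 0.3184, 0.0712]
ee_rot: [0.431, -0.56, 0.432, 0.56]
ft_force: [-0.3, 0.5, -0.2]
gripper_width: 0.8
time: 39.87
ee_pos: [0.5648, 0.3184, 0.0719]
ee_rot: [0.431, -0.56, 0.432, 0.56]
ft_force: [-0.4, -1.0, -0.4]
gripper_width: 0.536
time: 40.28
ee_pos: [0.5642, 0.3185, 0.1938]
ee_rot: [0.431, -0.56, 0.432, 0.561]
ft_force: [0.9, -0.4, -2.2]
gripper_width: 0.535
time: 40.7
ee_pos: [0.5647, 0.3188, 0.2287]
ee_rot: [0.521, -0.479, 0.52, 0.478]
ft_force: [-0.9, 0.1, -3.3]
gripper_width: 0.534
q7 0.37 F [-0.9  0.1 -3.3] shift [  -1.3  -43.3 -307. ] at [0.5647 0.3188 0.2287] t 40.7 jaw 85.17 turn 0.02
```

```bash
python3 -m creep '0 -5 -34 0;0 -5 -34 0;0 -5 -34 0;0 -5 -34 0;0 -5 -34 0'; python3 -m creep '0 -5 -34 0;0 -5 -34 0;0 -5 -34 0;0 -3 -35 0;0 0 0 0'; python3 -m creep '25 0 0 0;25 0 0 0;20 0 0 0;0 0 0 0;0 0 0 0'; python3 -c "
from h import *
go(*c2w(0,0),.105,85.15)"
```

```text
time: 41.12
ee_pos: [0.5756, 0.1458, 0.2276]
ee_rot: [0.519, -0.48, 0.519, 0.48]
ft_force: [-0.1, 0.0, -2.0]
gripper_width: 0.537
time: 41.53
ee_pos: [0.5834, -0.0011, 0.2262]
ee_rot: [0.52, -0.478, 0.524, 0.476]
ft_force: [0.9, -2.7, -3.5]
gripper_width: 0.535
time: 41.95
ee_pos: [0.582, 0.0095, 0.1569]
ee_rot: [0.519, -0.479, 0.52, 0.481]
ft_force: [-0.0, 0.3, -2.4]
gripper_width: 0.533
q7 0.76 F [-0.   0.3 -2.4] shift [51.9 -0.1 -0.3] at [0.582  0.0095 0.1569] t 41.95 jaw 85.47 turn 0.32
```

```bash
python3 -m creep '4 0 0 0.2;4 0 0 0;4 0 0 0;3 0 0 0;3 0 0 0'; python3 -m creep '0 0 0 0;0 0 0 0';python3 -m creep '6 0 0 0;6 0 0 0;6 0 0 0;5 0 0 0;5 0 0 0';python3 -m creep '0 0 0 0;0 0 0 0'; python3 -c "
from h import *
go(*c2w(0,0),.105,85.15)"
```

```text
time: 42.37
ee_pos: [0.5829, 0.009, 0.1392]
ee_rot: [0.521, -0.478, 0.521, 0.478]
ft_force: [0.2, -0.2, -2.2]
gripper_width: 0.534
time: 42.53
ee_pos: [0.5826, 0.0091, 0.139]
ee_rot: [0.521, -0.478, 0.521, 0.478]
ft_force: [-0.1, -0.7, -2.9]
gripper_width: 0.534
time: 42.95
ee_pos: [0.5825, 0.0091, 0.1102]
ee_rot: [0.52, -0.478, 0.521, 0.479]
ft_force: [-0.7, -0.4, -1.9]
gripper_width: 0.537
time: 43.12
ee_pos: [0.5824, 0.0092, 0.1106]
ee_rot: [0.52, -0.478, 0.521, 0.479]
ft_force: [0.4, -0.1, -2.5]
gripper_width: 0.535
q7 0.72 F [ 0.4 -0.1 -2.5] shift [5.6 0.4 0. ] at [0.5824 0.0092 0.1106] t 43.12 jaw 85.14 turn -0.01
```

```bash
python3 -m creep '3 0 0 0;0 0 0 0;2 0 0 0;0 0 0 0;0 0 0 0'; python3 -m creep '1 0 0 0;0 0 0 0;0 0 0 0';python3 -m creep '1 0 0 0;0 0 0 0;0 0 0 0'; python3 -c "
from h import *
go(*c2w(0,0),.105,85.15)"
```

```text
time: 43.53
ee_pos: [0.5827, 0.0091, 0.1061]
ee_rot: [0.521, -0.478, 0.521, 0.478]
ft_force: [-1.0, -0.8, -3.2]
gripper_width: 0.534
time: 43.78
ee_pos: [0.5827, 0.0091, 0.1051]
ee_rot: [0.521, -0.478, 0.521, 0.478]
ft_force: [-1.8, -0.1, -2.1]
gripper_width: 0.535
time: 44.03
ee_pos: [0.5828, 0.0091, 0.1048]
ee_rot: [0.521, -0.478, 0.521, 0.478]
ft_force: [-2.6, -1.8, 5.8]
gripper_width: 0.533
q7 0.71 F [-2.6 -1.8  5.8] shift [-0.2  0.8 -0. ] at [0.5828 0.0091 0.1048] t 44.03 jaw 85.13 turn -0.02
```

```bash
python3 -m creep '0 0 0 0;0 0 0 0;0 0 0 0;0 0 0 0;-8 0 0 0' 0.35; python3 -m creep '-20 0 0 0;-35 0 0 0;-35 0 0 0;-30 0 0 0;0 0 0 0'; python3 -m creep '0 0 -35 0;0 0 -35 0;0 0 -35 0;0 0 -35 0;0 0 -35 0' 0.24; python3 - <<'E'
from h import *
f=optics.grab_frame('top');g=optics.grab_frame('side')
for q,n in((f,'top'),(g,'side')):
  for d in outline_of(q,'pad1')[:5]:
    c,an,sz=blob(d['pixels'],q,.005);print(n,round(d['confidence'],2),c.round(4),round(an,1),sz.round(0))
  for d in outline_of(q,'dust_brush')[:1]:print('brush',blob(d['pixels'],q,.01))
go(.5790,-.304,.0725,-16.6)
E
```

```text
time: 44.45
ee_pos: [0.5819, 0.0088, 0.111]
ee_rot: [0.52, -0.478, 0.522, 0.479]
ft_force: [-0.6, -0.4, 0.2]
gripper_width: 0.652
time: 44.87
ee_pos: [0.5857, 0.0108, 0.2388]
ee_rot: [0.523, -0.48, 0.518, 0.477]
ft_force: [1.2, 0.4, 0.2]
gripper_width: 0.646
time: 45.28
ee_pos: [0.5675, -0.1668, 0.2323]
ee_rot: [0.52, -0.478, 0.521, 0.478]
ft_force: [-0.3, 0.1, -0.4]
gripper_width: 0.76
top 0.75 [ 0.4506 -0.2676] 71.4 [51. 87.]
top 0.68 [0.5864 0.0089] 85.1 [ 54. 140.]
brush (array([ 0.66268618, -0.46505478]), np.float64(141.24240211241647), array([ 38.01264661, 156.80533708]))
side 0.84 [ 0.4487 -0.2945] 79.3 [ 51. 139.]
side 0.67 [ 0.6019 -0.0042] 83.6 [ 59. 147.]
side 0.54 [ 0.5786 -0.304 ] 73.6 [ 52. 137.]
brush (array([ 0.83708725, -0.15099423]), np.float64(140.40650718895262), array([ 29.14515783, 296.92772024]))
q7 1.11 F [-1.2  0.8  0.4] shift [ 159.8  -22.7 -138.9] at [ 0.5679 -0.1638  0.2324] t 45.58 jaw 85.23 turn -78.17
```

```bash
python3 -m creep '0 -6 -35 0;0 -6 -35 0;0 -6 -35 0;0 -5 -34 0;0 0 0 0'; python3 -m creep '0 0 0 6.8;0 0 0 6.8;0 0 0 6.8;0 0 0 6.8;0 0 0 6.8';python3 -m creep '0 0 0 6.8;0 0 0 6.8;0 0 0 6.8;0 0 0 6.8;0 0 0 6.8';python3 -m creep '0 0 0 6.8;0 0 0 6.8;20 0 0 6.8;25 0 0 6.8;25 0 0 6.8';python3 -c "
from h import *
go(.5790,-.304,.0725,-16.6)"
```

```text
time: 46.0
ee_pos: [0.5788, -0.3133, 0.2314]
ee_rot: [0.522, -0.477, 0.524, 0.475]
ft_force: [-0.2, -1.8, -0.7]
gripper_width: 0.76
time: 46.42
ee_pos: [0.5798, -0.3031, 0.2324]
ee_rot: [0.638, -0.304, 0.638, 0.305]
ft_force: [-0.3, -0.5, 0.1]
gripper_width: 0.758
time: 46.83
ee_pos: [0.5799, -0.3029, 0.2324]
ee_rot: [0.699, -0.104, 0.699, 0.105]
ft_force: [-0.1, 1.1, -0.5]
gripper_width: 0.762
time: 47.25
ee_pos: [0.5803, -0.3033, 0.1624]
ee_rot: [0.7, 0.104, 0.699, -0.105]
ft_force: [0.3, -0.5, -0.5]
gripper_width: 0.761
q7 -0.29 F [ 0.3 -0.5 -0.5] shift [89.9 -1.1 -1.2] at [ 0.5803 -0.3033  0.1624] t 47.25 jaw -17.01 turn -0.41
```

```bash
python3 -m creep '30 -1 -1 -0.4;25 0 0 0;20 0 0 0;14 0 0 0;0 0 0 0'; python3 -m creep '0 0 0 0;0 0 0 0;0 0 0 0;0 0 0 0;0 0 0 0' 1 8;python3 -m creep '0 0 0 0;0 0 0 0;0 0 0 0'; python3 -c "
from h import *
go(.5790,-.304,.0725,-16.6)"
```

```text
time: 47.67
ee_pos: [0.5764, -0.3036, 0.07]
ee_rot: [0.698, 0.101, 0.702, -0.099]
ft_force: [-1.3, 1.5, 0.8]
gripper_width: 0.755
time: 48.08
ee_pos: [0.5784, -0.3069, 0.0745]
ee_rot: [0.7, 0.101, 0.699, -0.102]
ft_force: [0.9, 0.3, 2.8]
gripper_width: 0.456
time: 48.33
ee_pos: [0.5785, -0.3069, 0.0744]
ee_rot: [0.7, 0.101, 0.699, -0.102]
ft_force: [-1.0, -0.4, 6.1]
gripper_width: 0.451
q7 -0.34 F [-1.  -0.4  6.1] shift [ 1.9  2.9 -0.3] at [ 0.5785 -0.3069  0.0744] t 48.33 jaw -16.49 turn 0.11
```

```bash
python3 -m creep '0 0 0 0;0 0 0 0;0 0 0 0;0 0 0 0;-16 0 0 0' 0.2; python3 -m creep '0 0 0 -7;0 0 0 -7;0 0 0 -7;0 0 0 -7;0 0 0 -7';python3 -m creep '0 0 0 -7;0 0 0 -7;0 0 0 -7;0 0 0 -7;0 0 0 -7';python3 -m creep '0 0 0 -7;0 0 0 -7;0 0 0 -6;0 0 0 0;0 0 0 0'; python3 -c "
from h import *
go(.5785,-.3069,.0722,73.51)"
```

```text
time: 48.75
ee_pos: [0.5753, -0.3057, 0.0863]
ee_rot: [0.698, 0.102, 0.702, -0.101]
ft_force: [0.2, 0.6, -0.5]
gripper_width: 0.764
time: 49.17
ee_pos: [0.5779, -0.3066, 0.0904]
ee_rot: [0.697, -0.116, 0.698, 0.116]
ft_force: [0.0, -0.5, -0.2]
gripper_width: 0.796
time: 49.58
ee_pos: [0.5779, -0.3068, 0.0903]
ee_rot: [0.63, -0.32, 0.631, 0.32]
ft_force: [0.8, -0.2, -0.5]
gripper_width: 0.801
time: 50.0
ee_pos: [0.5778, -0.3066, 0.0898]
ee_rot: [0.567, -0.422, 0.567, 0.422]
ft_force: [0.4, -0.5, -0.5]
gripper_width: 0.801
q7 1.08 F [ 0.4 -0.5 -0.5] shift [17.6 -0.8 -0. ] at [ 0.5778 -0.3066  0.0898] t 50.0 jaw 73.32 turn -0.19
```

```bash
python3 -m creep '12 -0.8 0 -0.2;5.5 0 0 0;0 0 0 0;0 0 0 0'; python3 -m creep '0 0 0 0;0 0 0 0;0 0 0 0;0 0 0 0;0 0 0 0' 1 50; python3 -m creep '-5 0 0 0;-15 0 0 0;-30 0 0 0;-35 0 0 0;-35 0 0 0'; python3 -m creep '-35 0 0 0;-10 0 0 -6;0 0 0 -5.6;0 0 0 0;0 0 0 0';  python3 -c "
from h import *
go(*c2w(0,0),.235,85.15)"
```

```text
time: 50.33
ee_pos: [0.5783, -0.3065, 0.071]
ee_rot: [0.566, -0.424, 0.566, 0.424]
ft_force: [-0.1, -0.1, 0.4]
gripper_width: 0.8
time: 50.75
ee_pos: [0.5784, -0.3064, 0.0714]
ee_rot: [0.566, -0.424, 0.566, 0.424]
ft_force: [0.3, 0.3, -0.8]
gripper_width: 0.537
time: 51.17
ee_pos: [0.578, -0.3062, 0.1934]
ee_rot: [0.565, -0.424, 0.566, 0.425]
ft_force: [1.0, -1.4, -2.2]
gripper_width: 0.537
time: 51.58
ee_pos: [0.5782, -0.3067, 0.2372]
ee_rot: [0.52, -0.478, 0.521, 0.479]
ft_force: [-0.4, 0.2, -2.4]
gripper_width: 0.538
q7 1.36 F [-0.4  0.2 -2.4] shift [  2.   22.8 315.1] at [ 0.5782 -0.3067  0.2372] t 51.58 jaw 85.16 turn 0.01
```

```bash
python3 -m creep '0 2.5 35 0;0 2.5 35 0;0 2.5 35 0;0 2.5 35 0;0 2.5 35 0'; python3 -m creep '0 2.5 35 0;0 2.5 35 0;0 2.5 35 0;0 2.5 35 0;0 0 0 0'; python3 -m creep '25 0 0 0;25 0 0 0;25 0 0 0;0 0 0 0;0 0 0 0'; python3 -c "
from h import *
go(*c2w(0,0),.118,85.15)"
```

```text
time: 52.0
ee_pos: [0.5794, -0.1297, 0.236]
ee_rot: [0.52, -0.478, 0.521, 0.479]
ft_force: [0.4, 0.2, -2.5]
gripper_width: 0.538
time: 52.42
ee_pos: [0.58, 0.0191, 0.2376]
ee_rot: [0.519, -0.48, 0.517, 0.483]
ft_force: [-0.1, 1.8, -2.4]
gripper_width: 0.534
time: 52.83
ee_pos: [0.5805, 0.009, 0.1605]
ee_rot: [0.519, -0.478, 0.521, 0.48]
ft_force: [0.4, -0.1, -2.5]
gripper_width: 0.537
q7 0.77 F [ 0.4 -0.1 -2.5] shift [42.5 -1.7  0.4] at [0.5805 0.009  0.1605] t 52.83 jaw 85.25 turn 0.1
```

```bash
python3 -m creep '4 -2 0 0.1;5 0 0 0;4 0 0 0;4 0 0 0;4 0 0 0'; python3 -m creep '0 0 0 0;0 0 0 0';python3 -m creep '6 0 0 0;6 0 0 0;5 0 0 0;0 0 0 0;0 0 0 0'; python3 -c "
from h import *
go(*c2w(0,0),.1174,85.15)"
```

```text
time: 53.25
ee_pos: [0.5839, 0.0089, 0.1407]
ee_rot: [0.52, -0.479, 0.521, 0.479]
ft_force: [-1.0, 0.3, -2.8]
gripper_width: 0.538
time: 53.42
ee_pos: [0.5835, 0.009, 0.1404]
ee_rot: [0.52, -0.479, 0.521, 0.479]
ft_force: [0.9, -0.1, -3.0]
gripper_width: 0.536
time: 53.83
ee_pos: [0.5833, 0.009, 0.123]
ee_rot: [0.52, -0.478, 0.521, 0.479]
ft_force: [0.2, -0.5, -2.4]
gripper_width: 0.535
q7 0.73 F [ 0.2 -0.5 -2.4] shift [5.6 1.3 0.1] at [0.5833 0.009  0.123 ] t 53.83 jaw 85.24 turn 0.09
```

```bash
python3 -m creep '3 0.5 0 0;0 0 0 0;2 0 0 0;0 0 0 0;0 0 0 0'; python3 -m creep '1 0 0 0;0 0 0 0;0 0 0 0';python3 -m creep '1 0 0 0;0 0 0 0;0 0 0 0'; python3 -c "
from h import *
go(*c2w(0,0),.1174,85.15)"
```

```text
time: 54.25
ee_pos: [0.5832, 0.009, 0.1186]
ee_rot: [0.52, -0.479, 0.521, 0.479]
ft_force: [-0.1, -0.4, -2.0]
gripper_width: 0.539
time: 54.5
ee_pos: [0.5832, 0.009, 0.1176]
ee_rot: [0.52, -0.479, 0.521, 0.479]
ft_force: [-0.6, 0.6, -3.0]
gripper_width: 0.537
time: 54.75
ee_pos: [0.5833, 0.0091, 0.1173]
ee_rot: [0.52, -0.479, 0.521, 0.479]
ft_force: [-2.3, -0.4, 5.8]
gripper_width: 0.535
q7 0.73 F [-2.3 -0.4  5.8] shift [-0.1  1.3  0. ] at [0.5833 0.0091 0.1173] t 54.75 jaw 85.23 turn 0.08
```

```bash
python3 -m creep '0 0 0 0;0 0 0 0;0 0 0 0;0 0 0 0;-8 0 0 0' 0.35; python3 -m creep '-20 0 0 0;-35 0 0 0;-35 0 0 0;-20 0 0 0;0 0 0 0'; python3 -m creep '0 10 -35 0;0 10 -35 0;0 10 -35 0;0 10 -35 0;0 10 -35 0' 0.24; python3 - <<'E'
from h import *
f=optics.grab_frame('top');g=optics.grab_frame('side')
for q,n in((f,'top'),(g,'side')):
  for d in outline_of(q,'pad1')[:5]:
    c,an,sz=blob(d['pixels'],q,.005);print(n,round(d['confidence'],2),c.round(4),round(an,1),sz.round(0))
go(.448,-.294,.0725,-10.8)
E
```

```text
time: 55.17
ee_pos: [0.5825, 0.0089, 0.1236]
ee_rot: [0.52, -0.478, 0.521, 0.479]
ft_force: [0.0, -0.1, -0.5]
gripper_width: 0.652
time: 55.58
ee_pos: [0.5855, 0.0102, 0.2398]
ee_rot: [0.522, -0.48, 0.518, 0.477]
ft_force: [0.4, 0.0, 0.3]
gripper_width: 0.649
time: 56.0
ee_pos: [0.5176, -0.1626, 0.2342]
ee_rot: [0.52, -0.479, 0.521, 0.479]
ft_force: [0.8, 0.1, -0.4]
gripper_width: 0.76
top 0.6 [0.5884 0.0099] 84.9 [ 51. 137.]
top 0.47 [ 0.4484 -0.2447] 46.3 [32. 47.]
top 0.24 [0.5211 0.0637] 81.4 [21. 49.]
side 0.83 [ 0.6111 -0.0173] 85.9 [ 56. 147.]
side 0.66 [ 0.4512 -0.2908] 79.9 [ 49. 133.]
q7 1.11 F [ 0.6 -0.3  0.4] shift [ 161.6   58.1 -136.8] at [ 0.518  -0.1628  0.234 ] t 56.2 jaw 85.01 turn -84.19
```

```bash
python3 -m creep '0 15 -34 0;0 15 -34 0;0 15 -34 0;0 13 -34 0;0 0 0 0'; python3 -m creep '0 0 0 6.8;0 0 0 6.8;0 0 0 6.8;0 0 0 6.8;0 0 0 6.8';python3 -m creep '0 0 0 6.8;0 0 0 6.8;0 0 0 6.8;0 0 0 6.8;0 0 0 6.8';python3 -m creep '0 0 0 6.8;25 0 0 6.8;25 0 0 6.8;25 0 0 6.8;0 0 0 0';python3 -c "
from h import *
g=optics.grab_frame('side')
for d in outline_of(g,'pad1')[:5]:
    c,an,sz=blob(d['pixels'],g,.005);print(round(d['confidence'],2),c.round(4),round(an,1),sz.round(0))
go(.4485,-.294,.0725,-10.8)"
```

```text
time: 56.62
ee_pos: [0.4468, -0.2982, 0.2335]
ee_rot: [0.521, -0.476, 0.524, 0.477]
ft_force: [-0.3, -0.8, -1.2]
gripper_width: 0.759
time: 57.03
ee_pos: [0.4508, -0.2897, 0.2348]
ee_rot: [0.638, -0.305, 0.638, 0.305]
ft_force: [-0.1, -0.3, -1.2]
gripper_width: 0.759
time: 57.45
ee_pos: [0.4509, -0.2896, 0.2348]
ee_rot: [0.699, -0.105, 0.699, 0.105]
ft_force: [-0.3, -0.1, -0.3]
gripper_width: 0.762
time: 57.87
ee_pos: [0.4482, -0.2887, 0.156]
ee_rot: [0.702, 0.063, 0.707, -0.061]
ft_force: [-1.0, 0.5, 0.2]
gripper_width: 0.76
0.92 [ 0.61   -0.0168] 84.3 [ 55. 143.]
0.8 [ 0.4499 -0.2925] 79.0 [ 53. 131.]
q7 -0.14 F [ 0.7 -0.2 -0.2] shift [87.1 -4.6 -1. ] at [ 0.4504 -0.2898  0.1596] t 57.97 jaw -9.56 turn 1.24
```

```bash
python3 -m creep '30 -4.6 -1 1.2;25 0 0 0;20 0 0 0;12 0 0 0;0 0 0 0'; python3 -m creep '0 0 0 0;0 0 0 0;0 0 0 0;0 0 0 0;0 0 0 0' 1 8;python3 -m creep '0 0 0 0;0 0 0 0;0 0 0 0'; python3 -c "
from h import *
go(.4485,-.294,.0725,-10.8)"
```

```text
time: 58.38
ee_pos: [0.4478, -0.2954, 0.0718]
ee_rot: [0.703, 0.068, 0.705, -0.067]
ft_force: [0.1, 0.5, -0.2]
gripper_width: 0.76
time: 58.8
ee_pos: [0.4486, -0.2968, 0.0738]
ee_rot: [0.704, 0.068, 0.703, -0.069]
ft_force: [-0.7, 0.2, 4.0]
gripper_width: 0.458
time: 59.05
ee_pos: [0.4487, -0.2967, 0.0737]
ee_rot: [0.704, 0.068, 0.703, -0.069]
ft_force: [0.3, -0.1, 6.7]
gripper_width: 0.457
q7 -0.25 F [ 0.3 -0.1  6.7] shift [ 1.2  2.6 -0.7] at [ 0.4487 -0.2967  0.0737] t 59.05 jaw -11.16 turn -0.36
```

```bash
python3 -m creep '0 0 0 0;0 0 0 0;0 0 0 0;0 0 0 0;-16 0 0 0' 0.2; python3 -m creep '0 0 0 -7;0 0 0 -7;0 0 0 -7;0 0 0 -7;0 0 0 -7';python3 -m creep '0 0 0 -7;0 0 0 -7;0 0 0 -7;0 0 0 -7;0 0 0 -7';python3 -m creep '0 0 0 -7;0 0 0 -7;0 0 0 -6;0 0 0 0;0 0 0 0'; python3 -c "
from h import *
go(.4487,-.2967,.0722,78.84)"
```

```text
time: 59.47
ee_pos: [0.446, -0.2954, 0.0865]
ee_rot: [0.702, 0.07, 0.705, -0.068]
ft_force: [-0.2, 0.0, -0.5]
gripper_width: 0.766
time: 59.88
ee_pos: [0.4477, -0.2963, 0.0886]
ee_rot: [0.691, -0.148, 0.692, 0.148]
ft_force: [0.5, 0.4, 0.6]
gripper_width: 0.797
time: 60.3
ee_pos: [0.4477, -0.2963, 0.0885]
ee_rot: [0.615, -0.349, 0.615, 0.349]
ft_force: [0.2, -0.2, 0.8]
gripper_width: 0.8
time: 60.72
ee_pos: [0.4477, -0.2961, 0.0884]
ee_rot: [0.547, -0.448, 0.547, 0.448]
ft_force: [1.0, -0.5, -0.1]
gripper_width: 0.799
q7 1.13 F [ 1.  -0.5 -0.1] shift [16.2 -1.1 -0.4] at [ 0.4477 -0.2961  0.0884] t 60.72 jaw 78.63 turn -0.21
```

```bash
python3 -m creep '11 -1.1 0 -0.2;5 0 0 0;0 0 0 0;0 0 0 0'; python3 -m creep '0 0 0 0;0 0 0 0;0 0 0 0;0 0 0 0;0 0 0 0' 1 50; python3 -c "
from h import *
go(.4487,-.2967,.0722,78.84)"; python3 -m creep '-5 0 0 0;-15 0 0 0;-30 0 0 0;-35 0 0 0;-35 0 0 0'; python3 -m creep '-35 0 0 0;-15 0 0 -6.3;0 0 0 0;0 0 0 0;0 0 0 0';  python3 -c "
from h import *
go(*c2w(0,0),.24,85.15)"
```

```text
time: 61.05
ee_pos: [0.4487, -0.2962, 0.0721]
ee_rot: [0.545, -0.449, 0.546, 0.45]
ft_force: [-0.4, 0.2, -0.2]
gripper_width: 0.801
time: 61.47
ee_pos: [0.449, -0.2965, 0.0729]
ee_rot: [0.545, -0.45, 0.546, 0.45]
ft_force: [0.2, 0.5, 0.7]
gripper_width: 0.536
q7 1.12 F [0.2 0.5 0.7] shift [ 0.7  0.2 -0.2] at [ 0.449  -0.2965  0.0729] t 61.47 jaw 79.02 turn 0.18
time: 61.88
ee_pos: [0.4482, -0.2958, 0.1935]
ee_rot: [0.545, -0.449, 0.546, 0.451]
ft_force: [0.3, -1.1, -2.8]
gripper_width: 0.533
time: 62.3
ee_pos: [0.4479, -0.2964, 0.2412]
ee_rot: [0.52, -0.478, 0.521, 0.479]
ft_force: [-0.6, 0.3, -2.2]
gripper_width: 0.536
q7 1.39 F [-0.6  0.3 -2.2] shift [   1.1 -107.9  315.8] at [ 0.4479 -0.2964  0.2412] t 62.3 jaw 85.18 turn 0.03
```

```bash
python3 -m creep '0 -12 35 0;0 -12 35 0;0 -12 35 0;0 -12 35 0;0 -12 35 0'; python3 -m creep '0 -12 35 0;0 -12 35 0;0 -12 35 0;0 -12 35 0;0 0 0 0'; python3 -m creep '25 0 0 0;25 0 0 0;25 0 0 0;0 0 0 0;0 0 0 0'; python3 -c "
from h import *
go(*c2w(0,0),.1319,85.15)"
```

```text
time: 62.72
ee_pos: [0.5223, -0.1255, 0.2406]
ee_rot: [0.52, -0.478, 0.521, 0.48]
ft_force: [0.7, 0.0, -2.1]
gripper_width: 0.53
time: 63.13
ee_pos: [0.5827, 0.0192, 0.242]
ee_rot: [0.519, -0.48, 0.516, 0.484]
ft_force: [-0.1, 1.1, -1.5]
gripper_width: 0.534
time: 63.55
ee_pos: [0.5804, 0.0085, 0.1653]
ee_rot: [0.518, -0.478, 0.522, 0.481]
ft_force: [1.4, 0.4, -2.1]
gripper_width: 0.533
q7 0.78 F [ 1.4  0.4 -2.1] shift [33.4 -1.7  0.8] at [0.5804 0.0085 0.1653] t 63.55 jaw 85.31 turn 0.16
```

```bash
python3 -m creep '5 -1.4 0.8 0.2;5 0 0 0;5 0 0 0;4 0 0 0;4 0 0 0'; python3 -m creep '0 0 0 0;0 0 0 0';python3 -m creep '4 0 0 0;3 0 0 0;0 0 0 0;0 0 0 0'; python3 -c "
from h import *
go(*c2w(0,0),.1319,85.15)"
```

```text
time: 63.97
ee_pos: [0.5839, 0.0092, 0.1446]
ee_rot: [0.521, -0.478, 0.521, 0.478]
ft_force: [-0.1, 0.2, -2.9]
gripper_width: 0.531
time: 64.13
ee_pos: [0.5837, 0.0093, 0.1445]
ee_rot: [0.521, -0.478, 0.521, 0.478]
ft_force: [0.3, -0.4, -1.6]
gripper_width: 0.53
time: 64.47
ee_pos: [0.5836, 0.0094, 0.1373]
ee_rot: [0.52, -0.478, 0.521, 0.479]
ft_force: [0.2, -0.2, -3.0]
gripper_width: 0.536
q7 0.75 F [ 0.2 -0.2 -3. ] shift [ 5.4  1.6 -0.3] at [0.5836 0.0094 0.1373] t 64.47 jaw 85.13 turn -0.02
```

```bash
python3 -m creep '3 0.7 0 0;0 0 0 0;1.8 0 0 0;0 0 0 0;0 0 0 0'; python3 -m creep '1 0 0 0;0 0 0 0;0 0 0 0';python3 -m creep '1 0 0 0;0 0 0 0;0 0 0 0'; python3 -c "
from h import *
go(*c2w(0,0),.1319,85.15)"
```

```text
time: 64.88
ee_pos: [0.583, 0.0094, 0.1327]
ee_rot: [0.521, -0.478, 0.521, 0.478]
ft_force: [0.1, 1.2, -1.8]
gripper_width: 0.534
time: 65.13
ee_pos: [0.5832, 0.0095, 0.1319]
ee_rot: [0.521, -0.478, 0.521, 0.478]
ft_force: [1.0, 1.0, -1.6]
gripper_width: 0.535
time: 65.38
ee_pos: [0.5832, 0.0095, 0.1318]
ee_rot: [0.521, -0.479, 0.521, 0.478]
ft_force: [-2.7, -2.0, 5.2]
gripper_width: 0.533
q7 0.75 F [-2.7 -2.   5.2] shift [-0.1  1.2 -0.4] at [0.5832 0.0095 0.1318] t 65.38 jaw 85.13 turn -0.02
```

```bash
python3 -m creep '0 0 0 0;0 0 0 0;0 0 0 0;0 0 0 0;-8 0 0 0' 0.35; python3 -m creep '-20 0 0 0;-35 0 0 0;-40 0 0 0;-40 0 0 0;-40 0 0 0'; python3 -m creep '-40 0 0 0;-40 0 0 0;0 0 0 0;0 0 0 0' 0.3; python3 - <<'E'
from h import *
go(.6935,.0015,.395,85.5)
g=optics.grab_frame('side');zoom(g,(275,200),62,'stack.png',9)
for d in outline_of(g,'bar_handle')[:2]:print(d['confidence'],d['at'])
print(proj(g,[[*c2w(.109,0),.273]]))
E
```

```text
time: 65.8
ee_pos: [0.5822, 0.0092, 0.1377]
ee_rot: [0.52, -0.478, 0.522, 0.479]
ft_force: [-0.5, -0.4, -0.4]
gripper_width: 0.65
time: 66.22
ee_pos: [0.5827, 0.0099, 0.316]
ee_rot: [0.52, -0.478, 0.521, 0.479]
ft_force: [0.1, -0.3, -0.0]
gripper_width: 0.648
time: 66.55
ee_pos: [0.584, 0.0104, 0.3969]
ee_rot: [0.522, -0.48, 0.52, 0.477]
ft_force: [-0.5, -0.2, -0.2]
gripper_width: 0.701
q7 0.95 F [-0.5 -0.2 -0.2] shift [   2.4 -109.8    0.4] at [0.584  0.0104 0.3969] t 66.55 jaw 85.15 turn -0.35
0.77 [256.5, 181.6]
[[248.45318385 158.06448017]]
```

View pics/stack.png

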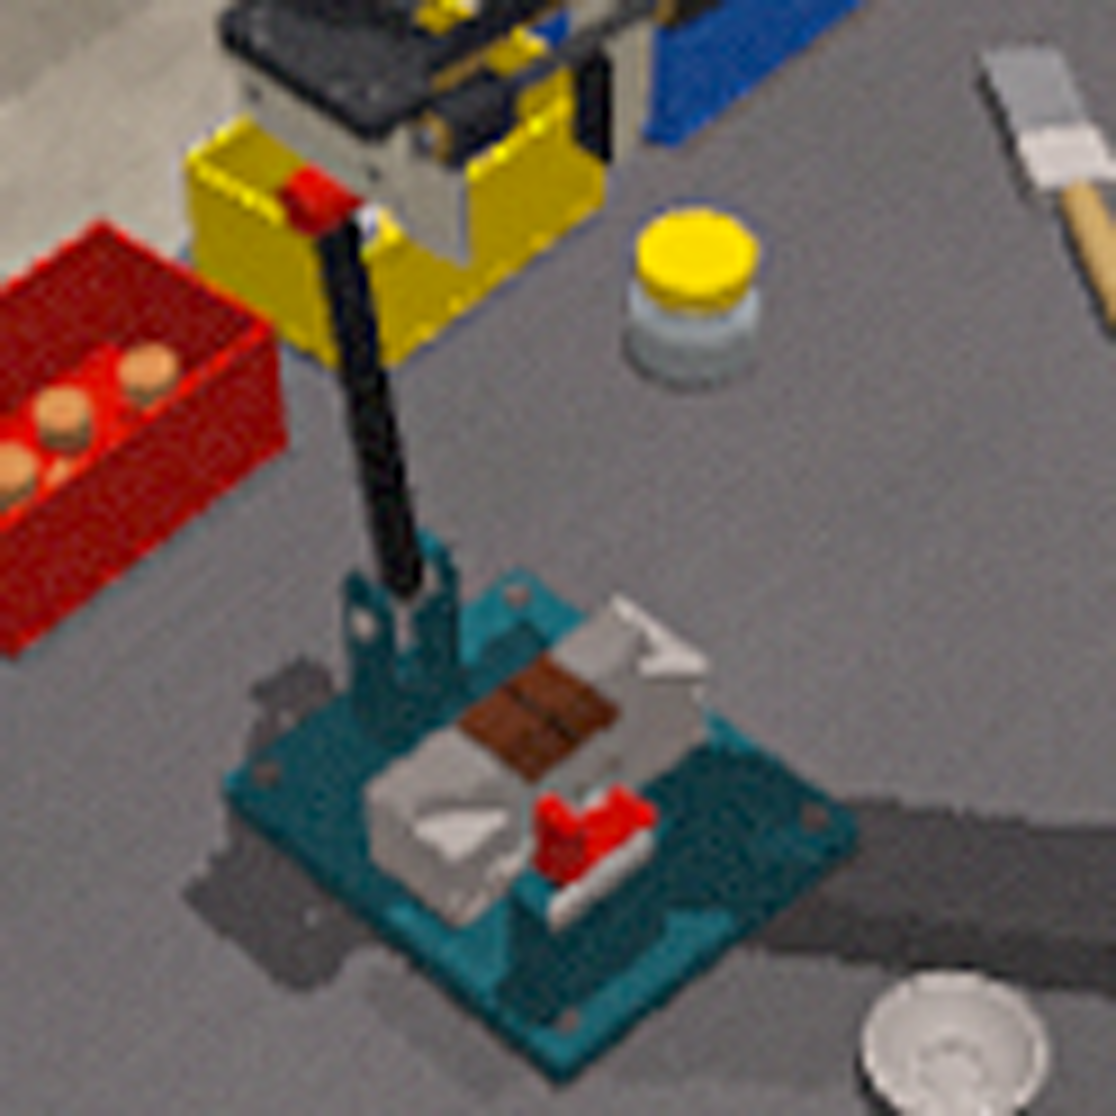

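The picture shows all four pads stacked square on the pins (crop ~(540,740)), with the bar's red handle at ~(322,200) as predicted and the tab still drawn. Now gripping the handle.

```bash
python3 -m creep '0 -28 0 -0.3;0 -28 0 0;0 -27 0 0;0 -27 0 0;0 0 0 0'; python3 -m creep '25 0 0 0;25 0 0 0;15 0 0 0;0 0 0 0;0 0 0 0'; python3 -c "
from h import *
go(.6935,.0015,.327,85.3)"
```

```text
time: 67.07
ee_pos: [0.6957, -0.0009, 0.3898]
ee_rot: [0.519, -0.478, 0.521, 0.48]
ft_force: [-0.8, -1.1, -1.0]
gripper_width: 0.697
time: 67.48
ee_pos: [0.692, 0.0002, 0.3273]
ee_rot: [0.518, -0.479, 0.52, 0.481]
ft_force: [0.1, 0.0, 0.4]
gripper_width: 0.698
q7 0.97 F [0.1 0.  0.4] shift [ 0.3 -1.4  1.4] at [6.920e-01 2.000e-04 3.273e-01] t 67.48 jaw 85.44 turn 0.14
```

```bash
python3 -m creep '0 -1 1 0;0 0 0 0;0 0 0 0;0 0 0 0;0 0 0 0' 1 15; python3 -m creep '0 0 0 0;0 0 0 0'; python3 - <<'E'
from h import *
s,R=rot();print(s['ft_force'],s['gripper_width'],w2c(s['ee_pos']),s['ee_pos'],'axes y',R[:,1].round(3),'z',R[:,2].round(3))
E
```

```text
time: 67.9
ee_pos: [0.6941, 0.0015, 0.3295]
ee_rot: [0.52, -0.48, 0.52, 0.479]
ft_force: [0.1, -5.2, 2.7]
gripper_width: 0.386
time: 68.07
ee_pos: [0.6943, 0.0006, 0.3295]
ee_rot: [0.52, -0.48, 0.52, 0.479]
ft_force: [-0.5, -2.5, 4.0]
gripper_width: 0.368
[-0.50940486 -2.53310428  3.98828108] 0.36822018993716243 [0.1125789  0.00096285] [6.94257212e-01 6.41152444e-04 3.29478751e-01] axes y [-0.997  0.081 -0.001] z [ 0.081  0.997 -0.001]
```

```bash
python3 -m creep '-2.2 16.7 0 0;-0.7 16.8 0 0;0.7 16.8 0 0;2.2 16.7 0 0;3.6 16.4 0 0'; python3 -m creep '5.1 16.1 0 0;6.4 15.6 0 0;7.8 14.9 0 0;9 14.2 0 0;0 0 0 0'; python3 -c "
from h import *
s,R=rot();p=w2c(s['ee_pos']);print(s['ft_force'],p,'bar angle',np.degrees(np.arctan2(s['ee_pos'][2]-.0563-.083,.0755-p[0])),np.hypot(s['ee_pos'][2]-.0563-.083,.0755-p[0]))"
```

```text
time: 68.48
ee_pos: [0.6105, 0.0077, 0.3255]
ee_rot: [0.52, -0.48, 0.52, 0.479]
ft_force: [1.7, -1.2, -1.3]
gripper_width: 0.364
time: 68.9
ee_pos: [0.5472, 0.0131, 0.2953]
ee_rot: [0.518, -0.479, 0.521, 0.481]
ft_force: [-1.7, -0.2, 0.6]
gripper_width: 0.371
[-1.74246756 -0.1811861   0.63883614] [-0.03505096  0.00095625] bar angle 54.67018189574658 0.19117126528166814
```

```bash
python3 -m creep '10.2 13.4 0 0;11.4 12.4 0 0;12.4 11.4 0 0;13.4 10.2 0 0;14.2 9 0 0'; python3 -m creep '14.9 7.8 0 0;15.6 6.4 0 0;16.1 5.1 0 0;0 0 0 0'; python3 -c "
from h import *
s,R=rot();p=w2c(s['ee_pos']);print(s['ft_force'],p,'bar angle',np.degrees(np.arctan2(s['ee_pos'][2]-.0563-.083,.0755-p[0])),np.hypot(s['ee_pos'][2]-.0563-.083,.0755-p[0]))"
```

```text
time: 69.32
ee_pos: [0.494, 0.0176, 0.2355]
ee_rot: [0.52, -0.48, 0.52, 0.48]
ft_force: [0.7, -0.3, -0.7]
gripper_width: 0.37
time: 69.65
ee_pos: [0.4743, 0.0192, 0.1872]
ee_rot: [0.519, -0.479, 0.52, 0.48]
ft_force: [1.2, 0.1, -2.9]
gripper_width: 0.369
[ 1.20073275  0.08257489 -2.86044584] [-0.1081805   0.00083132] bar angle 14.615304340987198 0.18982282210930665
```

```bash
python3 -m creep '16.4 3.6 0 0;14 1.8 0 0;8 0.5 0 0;0 0 0 0;0 0 0 0'; python3 -c "
from h import *
s,R=rot();p=w2c(s['ee_pos']);print(s['ft_force'],p,s['ee_pos'][2],'bar angle',np.degrees(np.arctan2(s['ee_pos'][2]-.0563-.083,.0755-p[0])))"; python3 -m creep '4 0 0 0;0 0 0 0;4 0 0 0;0 0 0 0;0 0 0 0'
```

```text
time: 70.07
ee_pos: [0.4692, 0.0197, 0.1508]
ee_rot: [0.519, -0.479, 0.52, 0.48]
ft_force: [0.5, 0.4, -2.7]
gripper_width: 0.368
[ 0.4766921   0.4360956  -2.66412089] [-0.11330215  0.00089691] 0.15076760189680283 bar angle 3.475802439311897
time: 70.48
ee_pos: [0.4689, 0.0197, 0.1424]
ee_rot: [0.52, -0.48, 0.519, 0.48]
ft_force: [-0.7, 1.2, -1.0]
gripper_width: 0.371
```

```bash
python3 -m creep '2 0 0 0;0 0 0 0;0 0 0 0'; python3 -m creep '2 0 0 0;0 0 0 0;0 0 0 0'; python3 -m creep '1 0 0 0;0 0 0 0;0 0 0 0'
```

```text
time: 70.73
ee_pos: [0.4691, 0.0197, 0.1412]
ee_rot: [0.519, -0.48, 0.52, 0.479]
ft_force: [-2.7, 1.7, 8.7]
gripper_width: 0.371
time: 70.98
ee_pos: [0.4695, 0.0197, 0.1397]
ee_rot: [0.519, -0.48, 0.52, 0.479]
ft_force: [-3.4, 1.1, 13.0]
gripper_width: 0.37
time: 71.23
ee_pos: [0.4696, 0.0197, 0.1389]
ee_rot: [0.519, -0.48, 0.519, 0.479]
ft_force: [-3.9, -1.2, 16.2]
gripper_width: 0.368
```

```bash
python3 -m creep '-3 0 0 0;0 0 0 0;0 0 0 0;0 0 0 0;0 0 0 0' 0.35; python3 -m creep '-25 0 0 0;-35 0 0 0;-35 0 0 0;0 0 0 0;0 0 0 0'; python3 - <<'E'
from h import *
go(.5108,.0771,.171,85.3)
g=optics.grab_frame('side');zoom(g,(275,215),45,'down.png',8)
E
```

```text
time: 71.65
ee_pos: [0.4687, 0.0193, 0.1401]
ee_rot: [0.519, -0.479, 0.52, 0.48]
ft_force: [-0.3, 0.1, 0.3]
gripper_width: 0.64
time: 72.07
ee_pos: [0.4698, 0.0193, 0.2367]
ee_rot: [0.52, -0.48, 0.519, 0.479]
ft_force: [-0.2, 0.0, -0.2]
gripper_width: 0.648
q7 0.79 F [-0.2  0.  -0.2] shift [ 65.8 -36.   60.9] at [0.4698 0.0193 0.2367] t 72.07 jaw 85.39 turn 0.09
```

View pics/down.png

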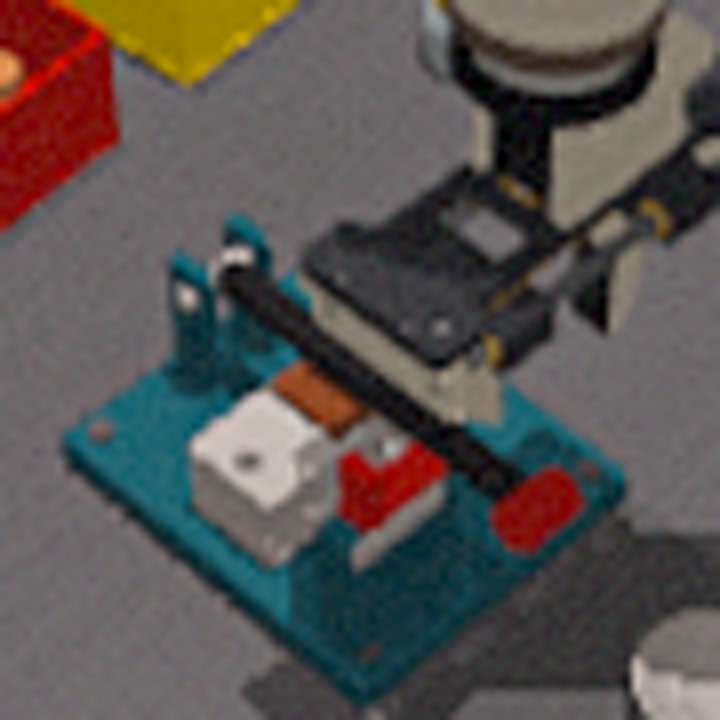

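The bar is down level over the flush stack (handle at crop ~(540,508)); the tab is still drawn. Now the fin.

```bash
python3 -m creep '0 -18 30 0;0 -18 31 0;15 0 0 0;20 0 0 0;20 0 0 0' 0.5; python3 -m creep '9 0 0 0;0 0 0 0;0 0 0 0'; python3 -c "
from h import *
go(.5108,.0771,.171,85.3)"; python3 -m creep '0 0 0 0;0 0 0 0;0 0 0 0;0 0 0 0;0 0 0 0' 1 15;python3 -m creep '0 0 0 0;0 0 0 0;0 0 0 0;0 0 0 0;0 0 0 0'
```

```text
time: 72.53
ee_pos: [0.5088, 0.0782, 0.1782]
ee_rot: [0.518, -0.48, 0.52, 0.481]
ft_force: [-0.1, -0.4, -0.6]
gripper_width: 0.501
time: 72.78
ee_pos: [0.5087, 0.0775, 0.1706]
ee_rot: [0.519, -0.479, 0.52, 0.481]
ft_force: [0.9, 0.7, -0.2]
gripper_width: 0.5
q7 0.63 F [ 0.9  0.7 -0.2] shift [-0.4 -2.1 -0.2] at [0.5087 0.0775 0.1706] t 72.78 jaw 85.47 turn 0.17
time: 73.2
ee_pos: [0.5097, 0.0772, 0.1718]
ee_rot: [0.52, -0.48, 0.52, 0.479]
ft_force: [-0.7, -0.2, -0.1]
gripper_width: 0.188
time: 73.62
ee_pos: [0.5096, 0.0767, 0.1715]
ee_rot: [0.519, -0.48, 0.52, 0.479]
ft_force: [-0.9, -4.8, 5.1]
gripper_width: 0.113
```

Gripped (10 mm). Sliding home (carrier −y = tool −z), then pressing until the stop.

```bash
python3 -m creep '0 0 -7 0;0 0 -7 0;0 0 -7 0;0 0 -6 0;0 0 0 0' 1 30; python3 -m creep '0 0 -2 0;0 0 -2 0;0 0 0 0;0 0 0 0'; python3 -m creep '0 0 -1 0;0 0 0 0;0 0 0 0'; python3 -m creep '0 0 -1 0;0 0 0 0;0 0 0 0'
```

```text
time: 74.03
ee_pos: [0.5073, 0.0489, 0.1715]
ee_rot: [0.519, -0.479, 0.52, 0.479]
ft_force: [-1.2, -0.9, 6.4]
gripper_width: 0.104
time: 74.37
ee_pos: [0.507, 0.0465, 0.1716]
ee_rot: [0.52, -0.479, 0.519, 0.48]
ft_force: [-0.6, 2.2, 5.6]
gripper_width: 0.107
time: 74.62
ee_pos: [0.507, 0.0464, 0.1716]
ee_rot: [0.52, -0.479, 0.519, 0.48]
ft_force: [-1.1, 5.8, 4.9]
gripper_width: 0.106
time: 74.87
ee_pos: [0.507, 0.0462, 0.1717]
ee_rot: [0.52, -0.479, 0.518, 0.481]
ft_force: [-0.3, 6.6, 3.7]
gripper_width: 0.108
```

```bash
python3 -m creep '0 0 -2 0;0 0 0 0;0 0 0 0'; python3 -m creep '0 0 3 0;0 0 0 0;0 0 0 0;0 0 0 0;0 0 0 0' 0.6; python3 -m creep '-25 0 0 0;-35 0 0 0;-35 0 0 0;0 20 -30 0;0 20 -30 0';python3 -m creep '0 20 -30 0;0 20 -30 0;0 20 -30 0;0 10 -20 0;0 0 0 0'; python3 - <<'E'
from h import *
A=[]
for n,c in(('top',(286,200)),('side',(275,220))):
    g=optics.grab_frame(n);zoom(g,c,48,'z.png',4);A.append(cv2.resize(cv2.imread('pics/z.png'),(395,395)))
    for l in('pad1','wrench','hammer','rivet_jar','magnet_tray','grease_tin','safety_tab'):
        for d in outline_of(g,l)[:2]:
            if d['confidence']>.3:print(n,l,np.round(d['confidence'],2),np.round(d['at'],1))
cv2.imwrite('pics/final.png',np.hstack(A));go(.5,0,.3)
E
```

```text
time: 75.12
ee_pos: [0.5069, 0.046, 0.1718]
ee_rot: [0.521, -0.479, 0.517, 0.482]
ft_force: [1.1, 11.2, 1.5]
gripper_width: 0.108
time: 75.53
ee_pos: [0.5067, 0.0445, 0.171]
ee_rot: [0.519, -0.479, 0.52, 0.479]
ft_force: [0.4, 0.4, 0.7]
gripper_width: 0.384
time: 75.95
ee_pos: [0.4637, -0.01, 0.2686]
ee_rot: [0.52, -0.482, 0.518, 0.48]
ft_force: [-0.6, -1.3, -1.2]
gripper_width: 0.401
time: 76.37
ee_pos: [0.3804, -0.1202, 0.2654]
ee_rot: [0.519, -0.477, 0.524, 0.478]
ft_force: [-0.3, -0.0, -0.4]
gripper_width: 0.4
top pad1 0.89 [290.1 192.2]
top wrench 0.76 [203.4 165.1]
top hammer 0.86 [103.8 231.6]
top rivet_jar 0.67 [373.2 152.9]
top magnet_tray 0.92 [291.6 262.3]
top grease_tin 0.81 [140.5 175.7]
top safety_tab 0.56 [277.8 217.1]
side pad1 0.59 [266.7 220.6]
side pad1 0.58 [269.4 231.1]
side wrench 0.61 [200.7 258.1]
side hammer 0.65 [167.2 362. ]
side rivet_jar 0.74 [287.  167.8]
side rivet_jar 0.56 [277.1 215.8]
side magnet_tray 0.58 [317.2 254.3]
side grease_tin 0.96 [164.9 296.9]
side safety_tab 0.65 [163.8 296.9]
q7 1.26 F [-0.9  0.4 -0. ] shift [ -33.7 -106.7  124. ] at [ 0.3838 -0.1151  0.2664] t 77.17
```

View pics/final.png

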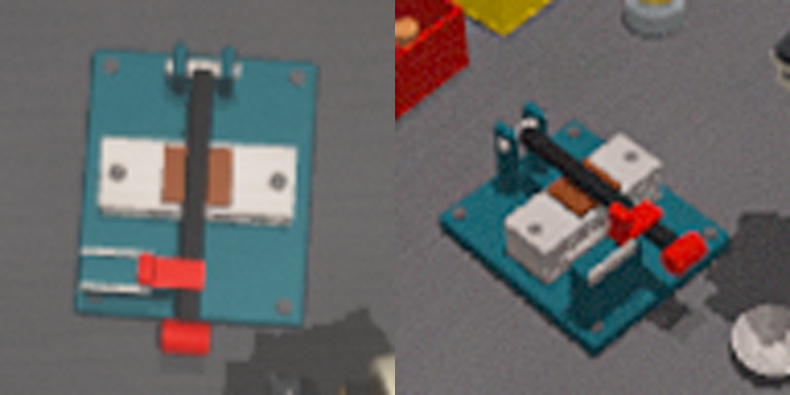

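The tab lies home across the level bar as it did at the start (tip ~(204,270), fin ~(149,268) in the top crop). The stack is square on both pins and the bystanders are where they were. Handing in.

```bash
python3 -c "
from station import job_done;print(job_done())"
```

```text
the job is handed in; nothing more can be done
None
```

The carrier is loaded and I handed it in at about 77 s of the 210 s. One hard contact on the way may count against the run. I drew the tab to its stop, swung the bar up and back to its stop, and stacked all four pads on the pins, lining up. Then I brought the bar down and slid the tab home.

**Last checks:**
- **Pads:** each one seated at the height expected for 13 mm steps. The pictures show the stack square and flush on both pins.
- **Bar:** it is down and level. I pressed it to about 16 N before letting go.
- **Tab:** it stopped firmly at home with force rising to about 11 N, and its fin and tip sit where they did at the start.
- **Bench things:** the wrench, hammer, jar, tray and tin were found where they started. I did not re-measure the brush and screwdriver at the end; nothing touched them that I saw.

**What went wrong:** on its first trip I carried the first pad too low. Something near the carrier was struck, probably the pad against the tab's guide. The wrist read 80 N, under the 120 N limit. I can't tell whether the arm or gripper body itself pressed over its 40 N limit at that moment.

The pad was knocked from the grip and landed flat on the carrier base. I lifted it out to the bench, regripped it and seated it properly, and carried the other pads higher.

Another pad was knocked aside mid-run without the robot near it. I found it again and placed it last.

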